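# Unload the dry-heat steriliser and leave it shut with its timer at zero

### The job

The cups in the steriliser are done and have cooled: turn the timer all the way back to its zero stop while the lid is still shut, then open the lid right up to its stop. Take out every cup that is in there and set each one rim-down, fully seated, in a pocket of its own size in the white rack, then shut the lid completely. Leave the bottle, the carton and the bowl alone.

Things in the scene. Friction and masses are not known exactly. Their poses are not given: they have to be found in the camera images.
- steriliser: white bench-top steriliser, 260 mm deep (x) by 370 mm wide (y) by 120 mm high, fixed to the table; origin at the centre of its underside, x to the back, z up. Its open steel tank lies at x -45 to +100 mm, y -155 to +155 mm, rim 120 mm above the table. The level control deck with the timer lies in front of it, x -130 to -60 mm, 120 mm above the table.
- tray (a point): middle of the fixed perforated tray in the tank, on its floor, 66 mm above the table; axes as the steriliser's. An upright lip 6 mm high and 2 mm thick round it keeps the cups within 50.5 mm (x) and 141 mm (y) of this point; the tank's walls, 54 mm high above the tray, stand 72.5 mm (x) and 155 mm (y) from it.
- lid (a joint): angle of the steel lid about its hinge along the back of the tank: 0 shut, grows as the front edge rises and swings to the back, stop at 1.75 rad (above 1.69 counts as at the stop). The hinge is stiff: the lid (0.35 kg) stays where it is left; moving it takes about 5 N at the handle.
- lid_hinge (a point): on the hinge line, middle of the lid's back edge, 122 mm above the table, at x +110 mm of the steriliser. The lid reaches 165 mm forward from here when shut, is 330 mm wide and 12 mm thick. Axes turn with the lid; y is the hinge line.
- lid_handle (a point): centre of the lid's black bar handle: a round bar parallel to the hinge, 35 mm clear above the lid's outer face (bar centre to face), 11 mm thick, 100 mm long, on two posts 42.5 mm either side of its middle; 145 mm from the hinge along the lid and 47 mm above the hinge line when shut. 20 mm of lid lies beyond it.
- timer (a joint): angle of the timer knob: 0 is the zero stop, it grows as the knob is turned clockwise seen from above (to 4.71). It is not running and stays where it is left; it turns with about 0.04 N m.
- timer_grip (a point): on the upright axis of the timer knob, in the upper part of its grip, 31 mm above the knob's foot and 157 mm above the table. The grip is a black bar 14 mm thick, 42 mm long and 32 mm high, its top 7 mm above this point, on a 44 mm disc. The point's axes turn with the knob: x lies along the bar, and at zero the bar lies along the steriliser's x with its white line at the front (-x) end.
- rack: white block 175 x 175 x 16 mm, fixed to the table, with four round pockets 6 mm deep in its top: two wide, two narrow, in opposite corners. Origin at the centre of its underside; pocket floors 10 mm above the table.
- rack_hole0 (a point): centre of a wide pocket's mouth, at the rack's top face (16 mm above the table); pocket 64 mm across, 6 mm deep, for a large cup
- rack_hole1 (a point): centre of a wide pocket's mouth, at the rack's top face (16 mm above the table); pocket 64 mm across, 6 mm deep, for a large cup
- rack_hole2 (a point): centre of a narrow pocket's mouth, at the rack's top face (16 mm above the table); pocket 52 mm across, 6 mm deep, for a small cup
- rack_hole3 (a point): centre of a narrow pocket's mouth, at the rack's top face (16 mm above the table); pocket 52 mm across, 6 mm deep, for a small cup
- large1: large stainless gallipot (medicine cup): straight round wall 52 mm across, rolled rim 57 mm across and 4 mm high, 48 mm tall, flat closed bottom. Origin at the centre of the rim's plane; its z axis points from the rim to the closed bottom, so z points up when the cup stands rim-down, as all do at the start on the tray in the tank. May be absent.
- small1: small stainless gallipot (medicine cup): straight round wall 40 mm across, rolled rim 45 mm across and 4 mm high, 40 mm tall, flat closed bottom. Origin at the centre of the rim's plane; its z axis points from the rim to the closed bottom, so z points up when the cup stands rim-down, as all do at the start on the tray in the tank. May be absent.
- large2: large stainless gallipot (medicine cup): straight round wall 52 mm across, rolled rim 57 mm across and 4 mm high, 48 mm tall, flat closed bottom. Origin at the centre of the rim's plane; its z axis points from the rim to the closed bottom, so z points up when the cup stands rim-down, as all do at the start on the tray in the tank. May be absent.
- small2: small stainless gallipot (medicine cup): straight round wall 40 mm across, rolled rim 45 mm across and 4 mm high, 40 mm tall, flat closed bottom. Origin at the centre of the rim's plane; its z axis points from the rim to the closed bottom, so z points up when the cup stands rim-down, as all do at the start on the tray in the tank. May be absent.
- saline: clear bottle with a blue cap, 64 mm across, 170 mm tall; loose bystander behind the work, origin at the centre of its underside
- carton: small white and green carton, 70 x 120 x 60 mm; loose bystander behind the work, origin at the centre of its underside
- bowl: open steel bowl, 110 mm across, 45 mm tall; loose bystander behind the work, origin at the centre of its underside

How it is judged:
On the way, in this order (a step that is already met when the one before it is completed fails the run):
1. the timer is back at its zero stop, the lid still shut (value of joint timer below 0.06 rad and value of joint lid below 0.04 rad), for 0.2 s.
2. the lid is open to its stop, the timer at zero (value of joint lid above 1.69 rad and value of joint timer below 0.06 rad), for 0.2 s.
At the end, for the whole second after the job is handed in: Timer within 0.06 rad of zero; lid within 0.04 rad of shut; every cup present in a pocket of its own size, rim-down and level within 0.12 rad, its centre within 6 mm of the pocket's and its rim within 3 mm of the pocket floor (all of step 1 and (horizontal distance between large1 and rack_hole0 below 0.006 m or horizontal distance between large1 and rack_hole1 below 0.006 m) and z of large1 in the frame of rack between 0.006 and 0.013 m and angle between each of large1, small1, large2, small2's own z axis and vertical below 0.12 rad and (horizontal distance between small1 and rack_hole2 below 0.006 m or horizontal distance between small1 and rack_hole3 below 0.006 m) and z of small1 in the frame of rack between 0.006 and 0.013 m and (horizontal distance between large2 and rack_hole0 below 0.006 m or horizontal distance between large2 and rack_hole1 below 0.006 m) and z of large2 in the frame of rack between 0.006 and 0.013 m and (horizontal distance between small2 and rack_hole2 below 0.006 m or horizontal distance between small2 and rack_hole3 below 0.006 m) and z of small2 in the frame of rack between 0.006 and 0.013 m); the robot touches nothing.
It fails at once if the saline is moved more than 3 cm (distance of saline from where it was at the start of the episode above 0.03 m).
It fails at once if the carton is moved more than 3 cm (distance of carton from where it was at the start of the episode above 0.03 m).
It fails at once if the bowl is moved more than 3 cm (distance of bowl from where it was at the start of the episode above 0.03 m).
Of large1, small1, large2, small2 only 2 to 4 are there at a start; the rules pass over those that are not, and their reading is None.
At some moment in a run one of large1, small1, large2, small2 may be knocked a few centimetres aside while the robot is not near it.
It also fails if it takes over 210 s, if anything falls off the work surface, if the arm or the gripper's body presses on something with over 40 N, if the wrist force passes 120 N, or if a joint passes its speed limit or range.

### The arm

A 6-joint arm with a two-finger parallel gripper is mounted at the origin on the work surface. World frame = base frame: x ahead of the robot, y to its left, z up, the work surface at z = 0. Lengths are in m, angles in rad, forces in N, time in s.
With the tool pointing down it reaches from about 0.3 to 0.775 m from the base axis. Payload 14.6 kg.
Tool frame: the origin (TCP) lies midway between the tips of the shut fingers; the grasp point (between the pads) lies 19 mm behind it (ctrl.pinch_z is the distance from the TCP to the grasp point, in m); z points along the fingers, y is the line along which they close (so a half turn about z gives the same grasp; the last joint's range is limited). The gripper opens to 94 mm and grips with 3 to 60 N. Pads are 16 mm wide; open, the fingers measure 119 mm over their backs; the gripper's body (75 mm by 177 mm) begins 78 mm behind the grasp point.
Start: joints at [-1.19, 0.3, 1.521, -0, 1.321, -0.067], TCP at [0.238, -0.496, 0.205] pointing down, gripper open.
Joint ranges: [-3.03, 3.03], [-0.79, 2.21], [0.23, 2.52], [-1.04, 4.18], [0, 3.07], [-2.55, 2.55]. Speed limits (rad/s): [2.22, 2.22, 2.57, 3.14, 3.14, 3.14].

### API

Orientations are given as [roll, pitch, yaw] about the fixed x, y, z axes, in that order (R = Rz(yaw) Ry(pitch) Rx(roll)).
In Python, from station import ctrl gives the robot as it stands.
- The arm moves only by the tool jog_arm, never from a script. Its argument "motion" is a list of rows, each a list of 7 numbers: the shift along the tool's x, y, z in m, then the turn, a rotation vector about the tool's x, y, z in rad, then the opening, from -1 (shut) to 1 (fully open). In form: [[tx, ty, tz, rx, ry, rz, gripper], ...]. A call has 1 to 5 rows; each row shifts and turns the commanded pose from where the row before left it, along the tool's axes as they then stand; what a row does not reach is not made up. A row lasts 1/10 s, in which the tool goes at most 50 mm and 8.59 degrees, less where a joint would pass 70% of its speed; a pose out of reach is approached as far as the arm can. A call is refused whole if a number of a shift passes 0.05 or a number of a turn 0.15, either way. A call with a gripper value outside its range is refused whole. The fingers move at their own pace and stop on an object; "squeeze" is the grip in N (left out, the last holds). Time passes only in rows, so rows that do not move let the fingers close. It gives the time, the measured TCP pose, the force, the opening and the grip force at its end, in the units of the state.
- ctrl.get_obs(): the state, without advancing time (a new reading comes with each control period).
- ctrl.camera(name): name is "side" or "top"; returns the picture (480x640x3 uint8, red, green, blue); there is no depth.
- ctrl.camera_model(name): a dict with "intrinsics" (3x3 intrinsics, pixels), "k1" (the pictures are not rectified: a ray, as slopes to the right and down, at radius r is drawn at 1 + k1 r^2 times it, then the intrinsics apply), "rvec" (rotation vector, rad) and "tvec" (3), from world to camera coordinates, as OpenCV has them. Camera axes: x right, y down, z forward; pixel columns grow to the right and rows downward; lengths in m; the calibration is good to about 2 mm. A picture is of the moment at which its call begins. camera_model takes no time and is no camera call.
- ctrl.hand_in(): hands the job in; it is judged then, once.
The state is a dict: "time_s": time; "qpos": joint angles; "joint_vel": joint speeds; "tau": joint torques, N m; "ee_pos": TCP position; "eef_rot": TCP orientation; "force": force on the tool from outside, world axes, zero at the start; "moment": the same for the moment, N m; "grip_width": finger opening in m; "grip_force": force on a finger pad.
Only numpy, scipy, OpenCV 4.12 (cv2) and the standard library are available. Lean on these libraries where they do the work, as an engineer would, in place of code of your own. Each camera call takes 0.05 s, during which the arm holds its last target. There are 200 camera calls.

## Working session

There is one attempt and no reset: what is moved stays moved. The work goes in short steps, Python scripts to look and compute and a tool call to move; the robot and the scene stay as the last step left them, time stands still between calls to the robot, and variables do not carry over. Pictures are saved under pics/ and viewed, at most 14 in all, crops included, and the job is handed in when it is done.

Besides the shell and the picture viewer there is one more tool, called after "Request:" by a JSON object that holds its "method" and its "body", one argument or row to a line. jog_arm: Moves the arm, as the interface text tells. Its arguments: {"type":"object","properties":{"motion":{"type":"array"},"squeeze":{"type":"number"}},"required":["motion"]}

```bash
ls; mkdir -p pics; cat > h.py <<'E'
import numpy as np,cv2
from station import ctrl
def M(n):
    m=ctrl.camera_model(n);K=np.array(m["intrinsics"],float);R=cv2.Rodrigues(np.array(m["rvec"],float))[0];t=np.array(m["tvec"],float).ravel()
    return K,float(m["k1"]),R,t
def ray(n,u,v):
    K,k1,R,t=M(n);a=cv2.undistortPoints(np.array([[[u,v]]],float),K,np.array([k1,0,0,0,0.]))[0,0]
    return -R.T@t,R.T@np.array([a[0],a[1],1])
def onz(n,u,v,z):
    c,d=ray(n,u,v);return c+d*(z-c[2])/d[2]
def proj(n,P):
    K,k1,R,t=M(n);return cv2.projectPoints(np.array(P,float).reshape(-1,3),cv2.Rodrigues(R)[0],t,K,np.array([k1,0,0,0,0.]))[0][:,0]
def snap(n,f):
    im=np.array(ctrl.camera(n));cv2.imwrite("pics/"+f,im[:,:,::-1]);return im
E
python3 - <<'E'
from h import *
for n in("top","side"):
    snap(n,n+"0.png");K,k,R,t=M(n);print(n,K.round(1).tolist(),k,(-R.T@t).round(3),R.round(2).tolist())
print(ctrl.get_obs())
E
```

```text
pics
top [[608.0, 0.0, 325.6], [0.0, 608.0, 239.9], [0.0, 0.0, 1.0]] -0.12074955321981597 [ 0.409 -0.005  1.292] [[-0.01, -1.0, 0.01], [-0.99, 0.01, -0.14], [0.14, -0.01, -0.99]]
side [[600.0, 0.0, 318.7], [0.0, 600.0, 248.5], [0.0, 0.0, 1.0]] -0.16238499960169214 [ 0.518 -0.75   0.81 ] [[1.0, -0.05, 0.01], [-0.02, -0.66, -0.75], [0.05, 0.75, -0.66]]
{'time_s': 0.1, 'qpos': array([-1.18956652e+00,  3.00435978e-01,  1.52149854e+00, -7.13663191e-06,
        1.32067061e+00, -6.65928106e-02]), 'joint_vel': array([-0.0008428 , -0.0026672 , -0.00195587, -0.00127704,  0.00047713,
        0.00172025]), 'tau': array([ 1.25585902e-03, -5.32641721e+01, -3.53283942e+01,  7.09447078e-02,
        2.35047826e-02, -5.14225906e-05]), 'ee_pos': array([ 0.2380693 , -0.49556127,  0.2049405 ]), 'eef_rot': array([-3.14058196e+00, -6.04763218e-05,  4.47824353e-01]), 'force': array([ 0.27763791, -0.08697042, -0.72435837]), 'moment': array([ 0.00349147, -0.04292151,  0.04359917]), 'grip_force': 0.0, 'grip_width': 0.093838070759391}
```

View pics/top0.png

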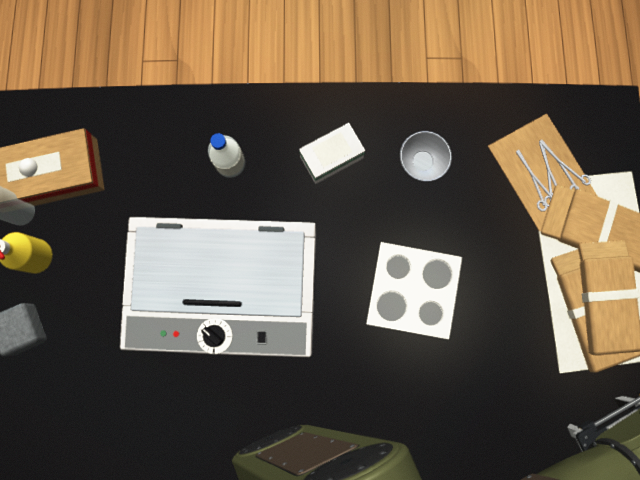

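View pics/side0.png

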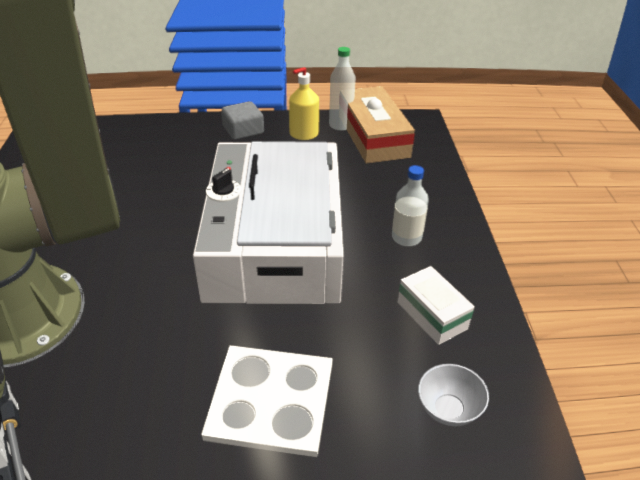

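The top view shows the steriliser outline (130,218)-(316,223)-(311,356)-(121,349), knob near (214,336), handle (183..241,303), and rack (382,242)-(462,258)-(449,339)-(367,324). Wide pockets are near (437,274) and (391,306), narrow ones near (398,267) and (430,314). Next I measure these and zoom in on the timer.

```bash
python3 - <<'E'
from h import *
im=cv2.imread("pics/top0.png")
cv2.imwrite("pics/knob.png",cv2.resize(im[300:370,160:270],None,fx=6,fy=6,interpolation=cv2.INTER_CUBIC))
g=cv2.cvtColor(im,cv2.COLOR_BGR2GRAY)
# rack holes
r=g[235:345,360:470]; 
c,_=cv2.findContours(((r>110)&(r<200)).astype(np.uint8),cv2.RETR_LIST,cv2.CHAIN_APPROX_NONE)
for k in c:
    if cv2.contourArea(k)>250:
        (x,y),a,b=cv2.fitEllipse(k); p=onz("top",x+360,y+235,.016); print("hole",round(x+360,1),round(y+235,1),np.round(a,1),p.round(4))
w=((g>215)).astype(np.uint8)
m=np.zeros_like(w);m[235:345,360:470]=(r>90)
c=max(cv2.findContours(m,cv2.RETR_EXTERNAL,cv2.CHAIN_APPROX_NONE)[0],key=cv2.contourArea)
q=cv2.minAreaRect(c);P=np.array([onz("top",*x,.016)[:2] for x in cv2.boxPoints(q)]);print("rack",P.round(4).tolist(),P.mean(0).round(4))
print(np.linalg.norm(P-np.roll(P,1,0),axis=1))
# handle
m=np.zeros_like(g);m[290:315,150:280]=(g[290:315,150:280]<60)*255
c=max(cv2.findContours(m,cv2.RETR_EXTERNAL,cv2.CHAIN_APPROX_NONE)[0],key=cv2.contourArea)
b=cv2.boxPoints(cv2.minAreaRect(c));print("handle px",b.round(1).tolist());
b=b[np.argsort(b[:,0])];e1=onz("top",*b[:2].mean(0),.169);e2=onz("top",*b[2:].mean(0),.169);print(e1.round(4),e2.round(4),((e1+e2)/2).round(4),np.linalg.norm(e1-e2),"yaw",np.arctan2(*( (e1-e2)[[0]]*-1),(e1-e2)[1]))
m=np.zeros_like(g);m[200:370,110:325]=(g[200:370,110:325]>90)*255
c=max(cv2.findContours(m,cv2.RETR_EXTERNAL,cv2.CHAIN_APPROX_NONE)[0],key=cv2.contourArea)
ap=cv2.approxPolyDP(c,8,True)[:,0];print("ster",[(x.tolist(),onz("top",*map(float,x),.12).round(4).tolist()) for x in ap])
E
```

```text
hole 430.3 312.8 [22.7 23.2] [ 0.4329 -0.2346  0.016 ]
hole 391.0 305.9 [28.3 28.6] [ 0.4485 -0.1521  0.016 ]
hole 436.8 273.8 [28.3 28.4] [ 0.515  -0.2508  0.016 ]
hole 397.8 266.5 [22.4 23.1] [ 0.5312 -0.1683  0.016 ]
rack [[0.4107, -0.0967], [0.5859, -0.1315], [0.552, -0.3104], [0.3769, -0.2724]] [ 0.4814 -0.2027]
[0.1788776  0.17861593 0.18204963 0.17920932]
handle px [[182.89999389648438, 303.79998779296875], [183.10000610351562, 299.1000061035156], [240.10000610351562, 301.6000061035156], [239.89999389648438, 306.29998779296875]]
[0.4546 0.25   0.169 ] [0.4496 0.1438 0.169 ] [0.4521 0.1969 0.169 ] 0.10628971807742243 yaw -0.04705258256648441
ster [([129, 217], [0.6233, 0.3731, 0.12]), ([121, 349], [0.3652, 0.3809, 0.12]), ([310, 355], [0.3534, 0.0163, 0.12]), ([313, 222], [0.61, 0.0089, 0.12])]
```

View pics/knob.png

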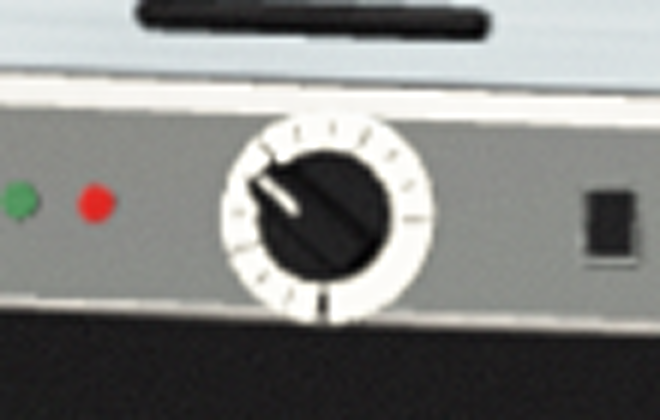

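The zoomed crop shows the disc centre near crop (327,215), which is image (214.5,335.8). The white line points up-left, so the bar is at about 49° in world and the timer near 2.25 rad. It needs about 129° counter-clockwise.

```bash
cat >> h.py <<'E'
def go(x,y,z,yaw):
    "tool shift (current tool axes) and turn to reach a pointing-down target"
    from scipy.spatial.transform import Rotation as Ro
    o=ctrl.get_obs();R=Ro.from_euler("xyz",o["eef_rot"]).as_matrix();T=Ro.from_euler("xyz",[np.pi,0,yaw]).as_matrix()
    print("shift",(R.T@(np.array([x,y,z])-o["ee_pos"])).round(4),"turn",Ro.from_matrix(R.T@T).as_rotvec().round(3),"q6",o["qpos"][5].round(2),"F",o["force"].round(1),"w",round(o["grip_width"],4),"t",o["time_s"],"at",o["ee_pos"].round(4),o["eef_rot"].round(3))
E
python3 - <<'E'
from h import *
im=cv2.imread("pics/top0.png");g=cv2.cvtColor(im,cv2.COLOR_BGR2GRAY)
x0,y0=190,317
s=g[y0:356,x0:240]
m=(s>190).astype(np.uint8);m[:2]=0
m=cv2.morphologyEx(m,cv2.MORPH_OPEN,np.ones((2,2)))
k=max(cv2.findContours(m,cv2.RETR_EXTERNAL,cv2.CHAIN_APPROX_NONE)[0],key=cv2.contourArea)
e=cv2.minEnclosingCircle(k);print(e,onz("top",e[0][0]+x0,e[0][1]+y0,.124))
k=cv2.convexHull(k);e=cv2.fitEllipse(k);print(e,onz("top",e[0][0]+x0,e[0][1]+y0,.124))
m=(s<60).astype(np.uint8);m[33:]=0;m[:8]=0
k=max(cv2.findContours(m,cv2.RETR_EXTERNAL,cv2.CHAIN_APPROX_NONE)[0],key=cv2.contourArea)
e=cv2.minEnclosingCircle(k);print("black",e,onz("top",e[0][0]+x0,e[0][1]+y0,.14))
# side view knob
im=cv2.imread("pics/side0.png");cv2.imwrite("pics/knobs.png",cv2.resize(im[150:215,190:270],None,fx=6,fy=6,interpolation=cv2.INTER_CUBIC))
a=np.deg2rad(49)
for p in ((.393,.198),): print(proj("top",[(*p,.126),(*p,.164),(p[0]+.021*np.cos(a),p[1]+.021*np.sin(a),.164),(p[0]-.021*np.cos(a),p[1]-.021*np.sin(a),.164)]), proj("side",[(*p,.126),(*p,.164)]))
go(.393,.198,.25,.857)
E
```

```text
((24.903362274169922, 19.2394962310791), 18.613805770874023) [0.38994664 0.19756119 0.124     ]
((25.1882381439209, 19.50601577758789), (34.92210388183594, 36.568180084228516), 17.773052215576172) [0.38944006 0.19700933 0.124     ]
black ((22.543209075927734, 18.512346267700195), 11.468340873718262) [0.39157423 0.19927276 0.14      ]
[[214.50857539 334.64492575]
 [210.94277086 334.93308133]
 [202.50246301 327.44136634]
 [219.42304717 342.44341052]] [[224.14487497 189.9283768 ]
 [222.41613196 173.70279199]]
shift [ 0.44   -0.5581 -0.0445] turn [-0.001 -0.    -0.409] q6 -0.07 F [ 0.3 -0.1 -0.7] w 0.0938 t 0.1 at [ 0.2381 -0.4956  0.2049] [-3.141 -0.     0.448]
```

View pics/knobs.png

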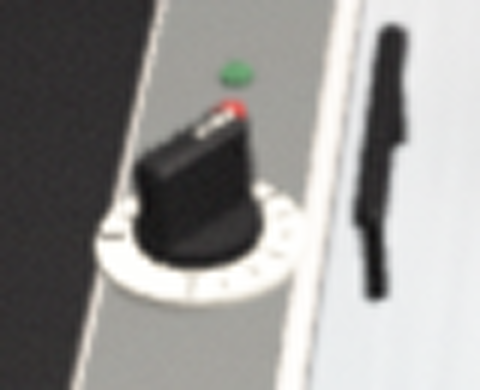

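Request:
{"method": "jog_arm", "body": {
  "motion": [
    [0.0293, -0.0373, -0.004, 0, 0, 0, -0.15],
    [0.0293, -0.0373, -0.004, 0, 0, 0, -0.15],
    [0.0293, -0.0373, -0.004, 0, 0, 0, -0.15],
    [0.0293, -0.0373, -0.004, 0, 0, 0, -0.15],
    [0.0293, -0.0373, -0.004, 0, 0, 0, -0.15]
  ]
}}

```text
time_s: 0.6
ee_pos: [0.2893, -0.2624, 0.2254]
eef_rot: [-3.141, -0.0, 0.447]
force: [0.9, 0.6, 1.3]
grip_width: 0.0575
grip_force: 0.0
```

Request:
{"method": "jog_arm", "body": {
  "motion": [
    [0.0293, -0.0373, -0.004, 0, 0, 0, -0.15],
    [0.0293, -0.0373, -0.004, 0, 0, 0, -0.15],
    [0.0293, -0.0373, -0.004, 0, 0, 0, -0.15],
    [0.0293, -0.0373, -0.004, 0, 0, 0, -0.15],
    [0.0293, -0.0373, -0.004, 0, 0, 0, -0.15]
  ]
}}

```text
time_s: 1.1
ee_pos: [0.3405, -0.0308, 0.2457]
eef_rot: [3.141, -0.0, 0.447]
force: [1.2, -0.3, -0.4]
grip_width: 0.0399
grip_force: 0.0
```

Request:
{"method": "jog_arm", "body": {
  "motion": [
    [0.0293, -0.0373, -0.004, 0, 0, 0, -0.15],
    [0.0293, -0.0373, -0.004, 0, 0, 0, -0.15],
    [0.0293, -0.0373, -0.004, 0, 0, 0, -0.15],
    [0.0293, -0.0373, -0.004, 0, 0, 0, -0.15],
    [0.0293, -0.0373, -0.004, 0, 0, 0, -0.15]
  ]
}}

```text
time_s: 1.6
ee_pos: [0.3919, 0.2011, 0.2655]
eef_rot: [3.142, -0.0, 0.448]
force: [0.9, -0.9, 0.5]
grip_width: 0.0396
grip_force: 0.0
```

Request:
{"method": "jog_arm", "body": {
  "motion": [
    [0, 0, 0, 0, 0, -0.124, -0.15],
    [0, 0, 0, 0, 0, -0.124, -0.15],
    [0, 0, 0, 0, 0, -0.124, -0.15],
    [0, 0, 0, 0, 0, 0, -0.15]
  ]
}}

```text
time_s: 2.0
ee_pos: [0.3919, 0.1989, 0.2652]
eef_rot: [-3.141, 0.0, 0.822]
force: [-0.8, 0.5, 0.1]
grip_width: 0.0397
grip_force: 0.0
```

```bash
python3 - <<'E'
from h import *
go(.3915,.198,.138,.82)
e=[onz("side",190+u/6,150+v/6,.164) for u,v in((143,162),(232,112))];print(e, np.arctan2(*(e[1]-e[0])[[1,0]]))
E
```

```text
shift [-0.0009  0.0004  0.1272] turn [-0.     0.     0.002] q6 1.14 F [-0.8  0.5  0.1] w 0.0397 t 2.0 at [0.3919 0.1989 0.2652] [-3.141  0.     0.822]
[array([0.37752456, 0.18773396, 0.164     ]), array([0.40381988, 0.21457742, 0.164     ])] 0.7957129865969921
```

Request:
{"method": "jog_arm", "body": {
  "motion": [
    [0, 0, 0.042, 0, 0, 0, -0.15],
    [0, 0, 0.042, 0, 0, 0, -0.15],
    [0, 0, 0.042, 0, 0, 0, -0.15],
    [0, 0, 0, 0, 0, 0, -0.15]
  ]
}}

```text
time_s: 2.4
ee_pos: [0.3911, 0.1983, 0.1366]
eef_rot: [-3.14, 0.003, 0.816]
force: [-0.5, 0.4, 1.1]
grip_width: 0.04
grip_force: 0.0
```

Request:
{"method": "jog_arm", "body": {
  "motion": [
    [0, 0, 0, 0, 0, 0, -1],
    [0, 0, 0, 0, 0, 0, -1],
    [0, 0, 0, 0, 0, 0, -1],
    [0, 0, 0, 0, 0, 0, -1],
    [0, 0, 0, 0, 0, 0, -1]
  ],
  "squeeze": 12
}}

```text
time_s: 2.9
ee_pos: [0.391, 0.2004, 0.14]
eef_rot: [-3.138, -0.001, 0.819]
force: [-11.0, 13.4, 5.7]
grip_width: 0.0143
grip_force: 12.0
```

```bash
python3 - <<'E'
from h import *
go(.3915,.198,.138,3.11);print(ctrl.get_obs()["moment"],ctrl.get_obs()["grip_force"])
E
```

```text
shift [-0.0014  0.002   0.002 ] turn [-1.000e-03 -5.000e-03 -2.291e+00] q6 1.14 F [-11.   13.4   5.7] w 0.0143 t 2.9 at [0.391  0.2004 0.14  ] [-3.138e+00 -1.000e-03  8.190e-01]
[2.70461962e+00 2.10594923e+00 4.30444800e-04] 12.002707980573177
```

Request:
{"method": "jog_arm", "body": {
  "motion": [
    [0, -0.002, 0, 0, 0, 0, -1],
    [0, 0, 0, 0, 0, -0.07, -1],
    [0, 0, 0, 0, 0, -0.14, -1],
    [0, 0, 0, 0, 0, -0.14, -1],
    [0, 0, 0, 0, 0, -0.14, -1]
  ]
}}

```text
time_s: 3.4
ee_pos: [0.3903, 0.2009, 0.1401]
eef_rot: [-3.141, -0.001, 1.315]
force: [-5.9, 6.0, 4.9]
grip_width: 0.0136
grip_force: 12.0
```

```bash
python3 - <<'E'
from h import *
go(.3915,.198,.138,3.11);print(ctrl.get_obs()["moment"],ctrl.get_obs()["grip_force"])
E
```

```text
shift [-0.0025  0.0019  0.0021] turn [ 1.000e-03 -2.000e-03 -1.795e+00] q6 0.65 F [-5.9  6.   4.9] w 0.0136 t 3.4 at [0.3903 0.2009 0.1401] [-3.141e+00 -1.000e-03  1.315e+00]
[ 1.14033431  1.06838355 -0.0345284 ] 12.005229592323303
```

Request:
{"method": "jog_arm", "body": {
  "motion": [
    [0, 0, 0, 0, 0, -0.14, -1],
    [0, 0, 0, 0, 0, -0.14, -1],
    [0, 0, 0, 0, 0, -0.14, -1],
    [0, 0, 0, 0, 0, -0.14, -1],
    [0, 0, 0, 0, 0, -0.14, -1]
  ]
}}

```text
time_s: 3.9
ee_pos: [0.3895, 0.2008, 0.14]
eef_rot: [-3.14, -0.002, 2.015]
force: [-12.9, 4.4, 9.6]
grip_width: 0.0139
grip_force: 12.0
```

Request:
{"method": "jog_arm", "body": {
  "motion": [
    [0, 0, 0, 0, 0, -0.14, -1],
    [0, 0, 0, 0, 0, -0.14, -1],
    [0, 0, 0, 0, 0, -0.14, -1],
    [0, 0, 0, 0, 0, -0.14, -1],
    [0, 0, 0, 0, 0, -0.14, -1]
  ]
}}

```text
time_s: 4.4
ee_pos: [0.3892, 0.2002, 0.1399]
eef_rot: [-3.14, -0.003, 2.715]
force: [-15.9, -2.2, 11.8]
grip_width: 0.0137
grip_force: 12.0
```

Request:
{"method": "jog_arm", "body": {
  "motion": [
    [0, 0, 0, 0, 0, -0.14, -1],
    [0, 0, 0, 0, 0, 0, -1]
  ]
}}

```text
time_s: 4.6
ee_pos: [0.3892, 0.2, 0.1399]
eef_rot: [-3.14, -0.003, 2.855]
force: [-14.1, -1.7, 12.5]
grip_width: 0.0138
grip_force: 12.0
```

```bash
python3 - <<'E'
from h import *
go(.3915,.198,.138,3.11);print(ctrl.get_obs()["moment"],ctrl.get_obs()["grip_force"])
E
```

```text
shift [-0.0028 -0.0013  0.0019] turn [-0.001 -0.003 -0.255] q6 -0.89 F [-14.1  -1.7  12.5] w 0.0138 t 4.6 at [0.3892 0.2    0.1399] [-3.140e+00 -3.000e-03  2.855e+00]
[-0.50094171  2.57499711  0.00466727] 11.998214274644852
```

Request:
{"method": "jog_arm", "body": {
  "motion": [
    [0, 0, 0, 0, 0, -0.1, -1],
    [0, 0, 0, 0, 0, -0.1, -1],
    [0, 0, 0, 0, 0, -0.05, -1],
    [0, 0, 0, 0, 0, 0, -1]
  ]
}}

```text
time_s: 5.0
ee_pos: [0.3893, 0.1998, 0.1398]
eef_rot: [-3.14, -0.003, 3.101]
force: [-13.4, -3.7, 11.4]
grip_width: 0.0138
grip_force: 12.0
```

```bash
python3 - <<'E'
from h import *
go(.3915,.198,.138,3.11);print(ctrl.get_obs()["moment"],ctrl.get_obs()["grip_force"])
E
```

```text
shift [-0.0023 -0.0017  0.0018] turn [-0.001 -0.003 -0.009] q6 -1.14 F [-13.4  -3.7  11.4] w 0.0138 t 5.0 at [0.3893 0.1998 0.1398] [-3.140e+00 -3.000e-03  3.101e+00]
[-0.76634858  2.29254782  0.0234173 ] 12.00145035982132
```

Request:
{"method": "jog_arm", "body": {
  "motion": [
    [0, 0, 0, 0, 0, -0.05, -1],
    [0, 0, 0, 0, 0, -0.05, -1],
    [0, 0, 0, 0, 0, 0, -1],
    [0, 0, 0, 0, 0, 0, -1]
  ]
}}

```text
time_s: 5.4
ee_pos: [0.3899, 0.1998, 0.1398]
eef_rot: [-3.141, -0.002, -3.084]
force: [-6.4, -2.8, 6.1]
grip_width: 0.0153
grip_force: 12.2
```

```bash
python3 - <<'E'
from h import *
go(.3915,.198,.138,3.11);print(ctrl.get_obs()["moment"],ctrl.get_obs()["grip_force"])
E
```

```text
shift [-0.0015 -0.0019  0.0018] turn [-0.001 -0.002  0.089] q6 -1.24 F [-6.4 -2.8  6.1] w 0.0153 t 5.4 at [0.3899 0.1998 0.1398] [-3.141e+00 -2.000e-03 -3.084e+00]
[-0.5958361   1.32208751 -0.16262922] 12.240429979283363
```

Request:
{"method": "jog_arm", "body": {
  "motion": [
    [0, 0, 0, 0, 0, 0, -0.15],
    [0, 0, 0, 0, 0, 0, -0.15],
    [0, 0, 0, 0, 0, 0, -0.15],
    [0, 0, -0.05, 0, 0, 0, -0.15],
    [0, 0, -0.05, 0, 0, 0, -0.15]
  ]
}}

```text
time_s: 5.9
ee_pos: [0.39, 0.1999, 0.2403]
eef_rot: [-3.141, -0.002, -3.084]
force: [-0.2, 0.1, -0.3]
grip_width: 0.04
grip_force: 0.0
```

Request:
{"method": "jog_arm", "body": {
  "motion": [
    [-0.03, 0.03, -0.04, 0, 0, 0.14, -0.15],
    [0, 0, 0, 0, 0, 0.14, -0.15],
    [0, 0, 0, 0, 0, 0.14, -0.15],
    [0, 0, 0, 0, 0, 0.14, -0.15],
    [0, 0, 0, 0, 0, 0.14, -0.15]
  ]
}}

```text
time_s: 6.4
ee_pos: [0.4148, 0.2274, 0.2737]
eef_rot: [3.142, 0.0, 2.494]
force: [-0.3, 0.4, -0.7]
grip_width: 0.0403
grip_force: 0.0
```

Request:
{"method": "jog_arm", "body": {
  "motion": [
    [0, 0, 0, 0, 0, 0.14, -0.15],
    [0, 0, 0, 0, 0, 0.14, -0.15],
    [0, 0, 0, 0, 0, 0.14, -0.15],
    [0, 0, 0, 0, 0, 0.14, -0.15],
    [0, 0, 0, 0, 0, 0.14, -0.15]
  ]
}}

```text
time_s: 6.9
ee_pos: [0.4148, 0.2274, 0.2738]
eef_rot: [3.141, 0.0, 1.794]
force: [0.6, 0.3, 0.4]
grip_width: 0.0399
grip_force: 0.0
```

```bash
python3 - <<'E'
from h import *
im=snap("side","s1.png");cv2.imwrite("pics/s1k.png",cv2.resize(im[140:225,180:290,::-1],None,fx=5,fy=5,interpolation=cv2.INTER_CUBIC))
go(.4525,.1965,.155,1.54)
print("bottle cap",onz("top",219,141,.17))
E
```

```text
shift [-0.0382  0.0302  0.1188] turn [0.    0.    0.245] q6 0.21 F [0.2 0.3 0.4] w 0.04 t 6.95 at [0.4148 0.2274 0.2738] [3.141 0.    1.785]
bottle cap [0.76061838 0.18784248 0.17      ]
```

View pics/s1k.png

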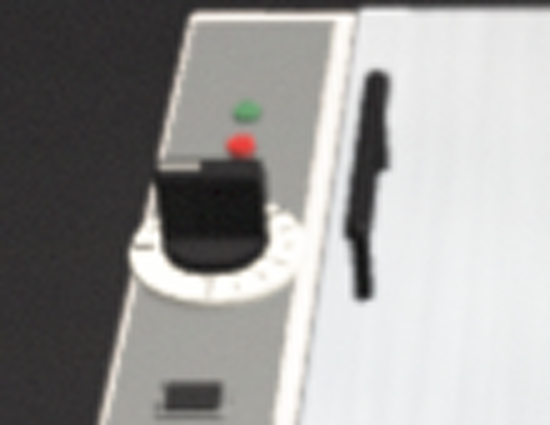

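The side crop shows the knob's bar along steriliser x with its white line at the front end, and the lid shut. Next, the handle.

Request:
{"method": "jog_arm", "body": {
  "motion": [
    [-0.019, 0.015, 0, 0, 0, 0.12, -0.15],
    [-0.019, 0.015, 0, 0, 0, 0.125, -0.15],
    [0, 0, 0, 0, 0, 0, -0.15]
  ]
}}

```text
time_s: 7.25
ee_pos: [0.4519, 0.1937, 0.2735]
eef_rot: [-3.142, 0.0, 1.552]
force: [-1.0, -0.3, 0.1]
grip_width: 0.0399
grip_force: 0.0
```

```bash
python3 - <<'E'
from h import *
go(.4525,.1965,.150,1.54)
E
```

```text
shift [0.0028 0.0006 0.1235] turn [-0.     0.     0.012] q6 0.35 F [-1.  -0.3  0.1] w 0.0399 t 7.25 at [0.4519 0.1937 0.2735] [-3.142  0.     1.552]
```

Request:
{"method": "jog_arm", "body": {
  "motion": [
    [0, 0, 0.041, 0, 0, 0, -0.15],
    [0, 0, 0.041, 0, 0, 0, -0.15],
    [0, 0, 0.041, 0, 0, 0, -0.15],
    [0, 0, 0, 0, 0, 0, -0.15]
  ]
}}

```text
time_s: 7.65
ee_pos: [0.4481, 0.1946, 0.1466]
eef_rot: [-3.134, 0.003, 1.559]
force: [0.0, 0.4, 0.7]
grip_width: 0.0401
grip_force: 0.0
```

Request:
{"method": "jog_arm", "body": {
  "motion": [
    [0, 0, 0, 0, 0, 0, -1],
    [0, 0, 0, 0, 0, 0, -1],
    [0, 0, 0, 0, 0, 0, -1],
    [0, 0, 0, 0, 0, 0, -1],
    [0, 0, 0, 0, 0, 0, -1]
  ],
  "squeeze": 20
}}

```text
time_s: 8.15
ee_pos: [0.4508, 0.1953, 0.1519]
eef_rot: [3.141, -0.001, 1.555]
force: [-4.6, -0.0, 7.4]
grip_width: 0.0104
grip_force: 20.0
```

```bash
python3 - <<'E'
from h import *
go(.4525,.1965,.150,1.54)
p=[ctrl.get_obs()["ee_pos"][0],.169]
r=np.hypot(.145,.047);a0=np.arctan2(.047,.145)
for i in range(0,19):
    t=a0+i*.1; q=[-r*np.cos(t)+r*np.cos(a0),r*np.sin(t)-r*np.sin(a0)]
    print(i, "cum dx %.4f dz %.4f"%tuple(q), end=" | ")
    if i: print("step %.4f %.4f"%(q[0]-o[0],q[1]-o[1]))
    o=q
E
```

```text
shift [0.0012 0.0017 0.0019] turn [ 0.001 -0.001  0.015] q6 0.35 F [-4.6 -0.   7.4] w 0.0104 t 8.15 at [0.4508 0.1953 0.1519] [ 3.141e+00 -1.000e-03  1.555e+00]
0 cum dx 0.0000 dz 0.0000 | 1 cum dx 0.0054 dz 0.0142 | step 0.0054 0.0142
2 cum dx 0.0122 dz 0.0279 | step 0.0068 0.0136
3 cum dx 0.0204 dz 0.0408 | step 0.0081 0.0129
4 cum dx 0.0297 dz 0.0528 | step 0.0094 0.0120
5 cum dx 0.0403 dz 0.0638 | step 0.0105 0.0110
6 cum dx 0.0519 dz 0.0737 | step 0.0116 0.0099
7 cum dx 0.0644 dz 0.0824 | step 0.0125 0.0087
8 cum dx 0.0777 dz 0.0898 | step 0.0133 0.0074
9 cum dx 0.0917 dz 0.0958 | step 0.0140 0.0060
10 cum dx 0.1062 dz 0.1004 | step 0.0145 0.0046
11 cum dx 0.1211 dz 0.1035 | step 0.0149 0.0031
12 cum dx 0.1363 dz 0.1052 | step 0.0151 0.0016
13 cum dx 0.1515 dz 0.1053 | step 0.0152 0.0001
14 cum dx 0.1667 dz 0.1039 | step 0.0152 -0.0014
15 cum dx 0.1816 dz 0.1010 | step 0.0150 -0.0029
16 cum dx 0.1962 dz 0.0966 | step 0.0146 -0.0044
17 cum dx 0.2103 dz 0.0907 | step 0.0141 -0.0058
18 cum dx 0.2237 dz 0.0835 | step 0.0134 -0.0072
```

Request:
{"method": "jog_arm", "body": {
  "motion": [
    [0, 0.0054, -0.0142, 0, 0, 0, -1],
    [0, 0.0068, -0.0136, 0, 0, 0, -1],
    [0, 0.0081, -0.0129, 0, 0, 0, -1],
    [0, 0.0094, -0.012, 0, 0, 0, -1],
    [0, 0, 0, 0, 0, 0, -1]
  ]
}}

```text
time_s: 8.65
ee_pos: [0.4798, 0.1942, 0.2056]
eef_rot: [-3.14, 0.001, 1.555]
force: [-18.6, -5.9, 16.6]
grip_width: 0.0106
grip_force: 19.9
```

```bash
python3 - <<'E'
from h import *
go(.4805,.1945,.2045,1.54);print(ctrl.get_obs()["moment"])
E
```

```text
shift [0.0003 0.0007 0.0011] turn [-0.002  0.001  0.015] q6 0.33 F [-18.6  -5.9  16.6] w 0.0106 t 8.65 at [0.4798 0.1942 0.2056] [-3.140e+00  1.000e-03  1.555e+00]
[-1.07599102  3.37408204 -0.10116824]
```

Request:
{"method": "jog_arm", "body": {
  "motion": [
    [0, -0.0015, -0.0015, 0, 0, 0, -1],
    [0, 0.0105, -0.011, 0, 0, 0, -1],
    [0, 0.0116, -0.0099, 0, 0, 0, -1],
    [0, 0.0125, -0.0087, 0, 0, 0, -1],
    [0, 0, 0, 0, 0, 0, -1]
  ]
}}

```text
time_s: 9.15
ee_pos: [0.5142, 0.1937, 0.2365]
eef_rot: [3.14, 0.0, 1.554]
force: [-7.0, -5.4, 12.1]
grip_width: 0.0104
grip_force: 20.0
```

Request:
{"method": "jog_arm", "body": {
  "motion": [
    [0, 0.0133, -0.0074, 0, 0, 0, -1],
    [0, 0.014, -0.006, 0, 0, 0, -1],
    [0, 0.0145, -0.0046, 0, 0, 0, -1],
    [0, 0, 0, 0, 0, 0, -1]
  ]
}}

```text
time_s: 9.55
ee_pos: [0.5565, 0.1931, 0.2543]
eef_rot: [3.139, -0.0, 1.554]
force: [-0.8, -3.2, 8.9]
grip_width: 0.0101
grip_force: 20.1
```

```bash
python3 - <<'E'
from h import *
go(.557,.1945,.2525,1.54);print(ctrl.get_obs()["moment"])
E
```

```text
shift [0.0014 0.0004 0.0018] turn [ 0.002 -0.     0.014] q6 0.29 F [-0.8 -3.2  8.9] w 0.0101 t 9.55 at [0.5565 0.1931 0.2543] [ 3.139 -0.     1.554]
[-0.5432276   0.12889743 -0.09975   ]
```

Request:
{"method": "jog_arm", "body": {
  "motion": [
    [0, 0.0149, -0.0036, 0, 0, 0, -1],
    [0, 0.0151, -0.002, 0, 0, 0, -1],
    [0, 0.0152, -0.0005, 0, 0, 0, -1],
    [0, 0.0152, 0.0012, 0, 0, 0, -1],
    [0, 0, 0, 0, 0, 0, -1]
  ]
}}

```text
time_s: 10.05
ee_pos: [0.6171, 0.1918, 0.2579]
eef_rot: [3.14, 0.0, 1.554]
force: [2.3, -3.6, 3.1]
grip_width: 0.0104
grip_force: 20.0
```

Request:
{"method": "jog_arm", "body": {
  "motion": [
    [0, 0.015, 0.0027, 0, 0, 0, -1],
    [0, 0.0146, 0.0044, 0, 0, 0, -1],
    [0, 0, 0, 0, 0, 0, -1]
  ]
}}

```text
time_s: 10.35
ee_pos: [0.6463, 0.1913, 0.2503]
eef_rot: [3.14, 0.001, 1.554]
force: [2.8, -4.6, 1.0]
grip_width: 0.0102
grip_force: 20.0
```

Request:
{"method": "jog_arm", "body": {
  "motion": [
    [0, 0.0141, 0.0058, 0, 0, 0, -1],
    [0, 0.006, 0.003, 0, 0, 0, -1],
    [0, 0, 0, 0, 0, 0, -1]
  ]
}}

```text
time_s: 10.65
ee_pos: [0.666, 0.1912, 0.2418]
eef_rot: [3.14, 0.0, 1.554]
force: [5.2, -4.0, 1.0]
grip_width: 0.01
grip_force: 20.0
```

```bash
python3 - <<'E'
from h import *
go(.665,.1925,.2425,1.54);print(ctrl.get_obs()["moment"])
E
```

```text
shift [ 0.0013 -0.001  -0.0007] turn [0.002 0.    0.014] q6 0.24 F [ 5.2 -4.   1. ] w 0.01 t 10.65 at [0.666  0.1912 0.2418] [3.14  0.    1.554]
[-0.638761   -0.88101292 -0.0622284 ]
```

Request:
{"method": "jog_arm", "body": {
  "motion": [
    [0, 0.006, 0.003, 0, 0, 0, -1],
    [0, 0, 0, 0, 0, 0, -1],
    [0, 0, 0, 0, 0, 0, -1]
  ]
}}

```text
time_s: 10.95
ee_pos: [0.6681, 0.1919, 0.2395]
eef_rot: [-3.134, 0.001, 1.556]
force: [-29.7, -4.8, 11.4]
grip_width: 0.0103
grip_force: 19.9
```

Request:
{"method": "jog_arm", "body": {
  "motion": [
    [0, 0.004, 0.002, 0, 0, 0, -1],
    [0, 0, 0, 0, 0, 0, -1],
    [0, 0, 0, 0, 0, 0, -1]
  ]
}}

```text
time_s: 11.25
ee_pos: [0.6714, 0.1923, 0.2389]
eef_rot: [-3.133, 0.0, 1.557]
force: [-40.0, -4.4, 20.0]
grip_width: 0.0164
grip_force: 19.9
```

```bash
python3 - <<'E'
from h import *
go(.665,.1925,.2425,1.54);snap("side","s2.png")
E
```

```text
shift [ 0.0001 -0.0064 -0.0036] turn [-0.008  0.     0.017] q6 0.24 F [-40.   -4.4  20. ] w 0.0164 t 11.25 at [0.6714 0.1923 0.2389] [-3.133  0.     1.557]
```

View pics/s2.png

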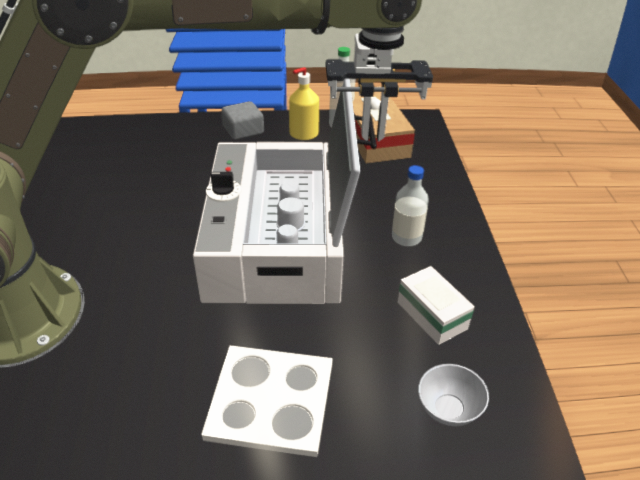

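The lid is at its stop (40 N reaction). The side view shows three cups on the tray: small (289,185), large (291,210) and small (288,233). I'll release the handle and back off.

Request:
{"method": "jog_arm", "body": {
  "motion": [
    [0, -0.004, -0.001, 0, 0, 0, -1],
    [0, 0, 0, 0, 0, 0, -0.47],
    [0, 0, 0, 0, 0, 0, -0.47],
    [0, 0, 0, 0, 0, 0, -0.47],
    [0, 0, -0.03, 0, 0, 0, -0.47]
  ]
}}

```text
time_s: 11.8
ee_pos: [0.6703, 0.1914, 0.2635]
eef_rot: [-3.135, 0.002, 1.555]
force: [-0.5, 0.3, 0.1]
grip_width: 0.0249
grip_force: 0.0
```

Request:
{"method": "jog_arm", "body": {
  "motion": [
    [0, 0, -0.035, 0, 0, 0, -0.47],
    [0, 0, -0.035, 0, 0, 0, -0.47],
    [-0.04, -0.02, -0.01, 0, 0, 0, 1],
    [-0.04, -0.02, 0, 0, 0, 0, 1],
    [-0.04, -0.02, 0, 0, 0, 0, 1]
  ]
}}

```text
time_s: 12.3
ee_pos: [0.6086, 0.0714, 0.3474]
eef_rot: [3.141, -0.0, 1.555]
force: [0.9, -0.7, 0.5]
grip_width: 0.0455
grip_force: 0.0
```

Request:
{"method": "jog_arm", "body": {
  "motion": [
    [-0.04, -0.02, 0, 0, 0, 0, 1],
    [-0.04, -0.02, 0, 0, 0, 0, 1],
    [-0.04, -0.02, 0, 0, 0, 0, 1],
    [-0.04, -0.02, 0, 0, 0, 0, 1],
    [-0.04, -0.02, 0, 0, 0, 0, 1]
  ]
}}

```text
time_s: 12.8
ee_pos: [0.5052, -0.1272, 0.3476]
eef_rot: [3.141, 0.0, 1.555]
force: [0.1, -0.7, 0.1]
grip_width: 0.0853
grip_force: 0.0
```

```bash
python3 - <<'E'
from h import *
go(.5,-.1,.3,1.54);im=snap("top","t2.png");cv2.imwrite("pics/t2c.png",cv2.resize(im[190:370,110:470,::-1],None,fx=2.2,fy=2.2,interpolation=cv2.INTER_CUBIC))
E
```

```text
shift [ 0.0271 -0.0056  0.0476] turn [ 0.    -0.     0.015] q6 -0.3 F [ 0.1 -0.7  0.1] w 0.0853 t 12.8 at [ 0.5052 -0.1272  0.3476] [3.141 0.    1.555]
```

View pics/t2c.png

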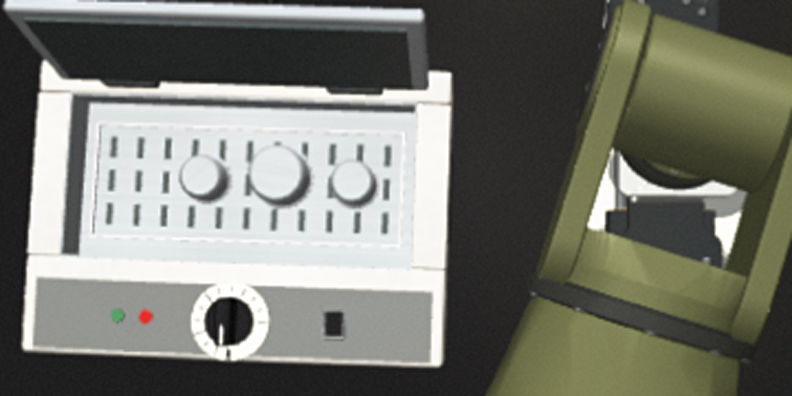

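The crop shows three cups on the tray: small at (203,176), large at (278,172), small at (353,182). The timer is at zero and the lid is open.

```bash
cat >> h.py <<'E'
def cups(n="top"):
    im=np.array(ctrl.camera(n));g=cv2.cvtColor(im,cv2.COLOR_RGB2GRAY);x0,y0,s=150,235,6
    c=cv2.resize(g[y0:305,x0:295],None,fx=s,fy=s,interpolation=cv2.INTER_CUBIC)
    r=cv2.HoughCircles(cv2.GaussianBlur(c,(0,0),4),cv2.HOUGH_GRADIENT,1.5,90,param1=60,param2=28,minRadius=50,maxRadius=100)
    for u,v,q in (r[0] if r is not None else []):
        px,py=u/s+x0-.4,v/s+y0-.4;z=.114 if q/s>12.5 else .106;cv2.circle(c,(int(u),int(v)),int(q),0,2);print("px",round(px,1),round(py,1),"r",round(q/s,1),"z",z,onz(n,px,py,z).round(4))
    return c
E
python3 - <<'E'
from h import *
c=cups();cv2.imwrite("pics/c1.png",c[:,:800])
im=cv2.imread("pics/s2.png")
for u,v,z in((289,186,.106),(291,207,.114),(288,232,.106)):print(onz("side",u,v,z).round(4))
E
```

```text
px 203.0 268.5 r 12.8 z 0.114 [0.5209 0.2243 0.114 ]
px 270.5 273.5 r 10.3 z 0.106 [0.511  0.0929 0.106 ]
px 235.0 267.5 r 12.1 z 0.106 [0.5233 0.1627 0.106 ]
px 185.5 286.5 r 12.6 z 0.114 [0.486  0.2581 0.114 ]
px 272.0 290.2 r 14.1 z 0.114 [0.4777 0.0893 0.114 ]
px 234.2 288.5 r 13.9 z 0.114 [0.4816 0.1626 0.114 ]
px 208.2 289.2 r 13.4 z 0.114 [0.4804 0.2134 0.114 ]
px 173.2 271.2 r 13.2 z 0.114 [0.5159 0.2829 0.114 ]
px 186.7 256.7 r 14.7 z 0.114 [0.5442 0.2568 0.114 ]
px 256.7 291.7 r 16.5 z 0.114 [0.475  0.1189 0.114 ]
px 275.2 259.2 r 12.1 z 0.106 [0.5389 0.0837 0.106 ]
[0.5189 0.234  0.106 ]
[0.5217 0.1544 0.114 ]
[0.515  0.0903 0.106 ]
```

View pics/c1.png

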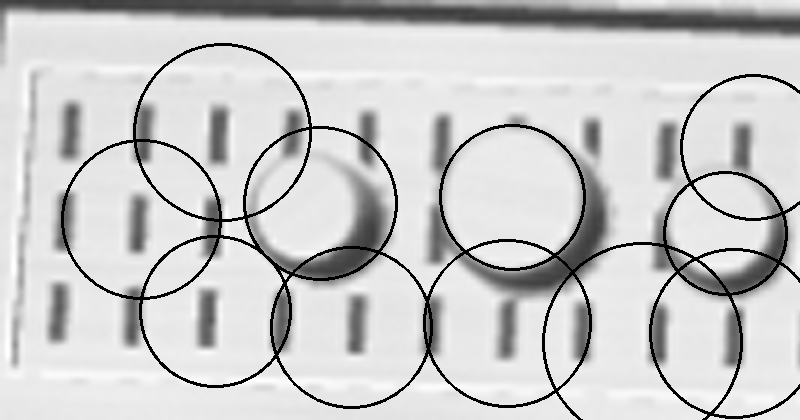

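```bash
cat >> h.py <<'E'
from scipy.optimize import least_squares
def fit(n,im,x,y,big,zb=.066,verb=True):
    "edge scan of the top disc's outline on the side of the shaded wall; known radius"
    r,h=(.026,.048) if big else (.020,.040); z=zb+h
    g=cv2.GaussianBlur(cv2.cvtColor(im,cv2.COLOR_RGB2GRAY),(0,0),.7).astype(np.float32)
    C=-M(n)[2].T@M(n)[3]; a0=np.arctan2(C[1]-y,C[0]-x); rr=np.arange(r-.009,r+.009,.0003)
    pts=[]
    for a in a0+np.linspace(-1.1,1.1,45):
        P=np.c_[x+rr*np.cos(a),y+rr*np.sin(a),0*rr+z];uv=proj(n,P).astype(np.float32)
        v=cv2.remap(g,uv[:,0],uv[:,1],cv2.INTER_LINEAR).ravel();d=-np.gradient(v);i=int(d.argmax())
        if d[i]>.6 and 0<i<len(rr)-1: pts.append(P[i,:2])
    pts=np.array(pts)
    if len(pts)<8: print("few",len(pts));return
    s=least_squares(lambda q:np.hypot(*(pts-q).T)-r,[x,y],loss="soft_l1",f_scale=.0007)
    print(n,"c",s.x.round(4),"n",len(pts),"rms %.4f"%np.sqrt(np.median(s.fun**2)));return s.x
def both(x,y,big,zb=.066):
    for n in("top","side"):
        im=np.array(ctrl.camera(n));q=(x,y)
        for _ in range(3): q=fit(n,im,*q,big,zb) if q is not None else None
E
python3 - <<'E'
from h import *
for c in((.52,.230,0),(.521,.158,1),(.513,.092,0)): both(*c)
E
```

```text
top c [0.5214 0.2345] n 45 rms 0.0005
top c [0.5224 0.234 ] n 45 rms 0.0008
top c [0.5222 0.234 ] n 45 rms 0.0008
side c [0.5221 0.235 ] n 45 rms 0.0009
side c [0.5224 0.2344] n 45 rms 0.0009
side c [0.5221 0.2346] n 43 rms 0.0007
top c [0.5232 0.1648] n 45 rms 0.0005
top c [0.524  0.1644] n 45 rms 0.0007
top c [0.524  0.1644] n 45 rms 0.0006
side c [0.5225 0.166 ] n 37 rms 0.0006
side c [0.522  0.1666] n 45 rms 0.0006
side c [0.522  0.1664] n 45 rms 0.0007
top c [0.5167 0.098 ] n 45 rms 0.0006
top c [0.5167 0.0983] n 45 rms 0.0006
top c [0.5167 0.0984] n 45 rms 0.0007
side c [0.5154 0.0997] n 37 rms 0.0009
side c [0.5142 0.1001] n 44 rms 0.0007
side c [0.5145 0.1005] n 45 rms 0.0008
```

```bash
python3 - <<'E'
from h import *
for n in("top","side"):
  im=np.array(ctrl.camera(n));g=cv2.cvtColor(im,cv2.COLOR_RGB2GRAY).astype(np.float32)
  for x,y0,z in((.515,.095,.106),(.522,.16,.114),(.521,.23,.106)):
    y=np.arange(y0+.036,y0-.046,-.002);uv=proj(n,np.c_[0*y+x,y,0*y+z]).astype(np.float32)
    v=cv2.remap(g,uv[:,0],uv[:,1],cv2.INTER_LINEAR).ravel()
    print(n,x,"from y",round(y[0],3),"step -2mm",v.astype(int).tolist())
E
```

```text
top 0.515 from y 0.131 step -2mm [182, 220, 232, 232, 232, 232, 233, 218, 151, 152, 205, 230, 232, 231, 231, 231, 231, 231, 232, 232, 232, 232, 232, 232, 233, 233, 193, 136, 121, 172, 215, 227, 194, 158, 153, 194, 224, 229, 229, 230, 246]
top 0.522 from y 0.196 step -2mm [232, 231, 233, 234, 218, 190, 198, 225, 233, 232, 231, 231, 231, 230, 230, 230, 230, 230, 231, 231, 231, 230, 230, 231, 231, 229, 231, 231, 195, 141, 105, 100, 136, 197, 228, 232, 231, 231, 232, 231, 232]
top 0.521 from y 0.266 step -2mm [234, 164, 110, 116, 201, 233, 234, 232, 198, 181, 221, 232, 232, 232, 230, 230, 230, 230, 231, 232, 232, 232, 231, 231, 231, 220, 166, 122, 100, 104, 145, 193, 219, 233, 232, 231, 233, 231, 210, 165, 176, 221]
side 0.515 from y 0.131 step -2mm [103, 102, 102, 101, 103, 103, 103, 109, 141, 183, 222, 234, 236, 236, 236, 237, 237, 237, 237, 237, 237, 237, 237, 237, 229, 213, 184, 166, 151, 140, 133, 130, 128, 128, 131, 155, 175, 174, 229, 251, 251]
side 0.522 from y 0.196 step -2mm [142, 140, 140, 142, 162, 191, 216, 232, 234, 235, 235, 235, 236, 236, 236, 236, 236, 235, 236, 236, 236, 236, 236, 235, 235, 234, 227, 215, 190, 169, 152, 141, 133, 129, 128, 128, 128, 127, 127, 126, 127]
side 0.521 from y 0.266 step -2mm [144, 173, 215, 226, 234, 234, 235, 235, 235, 235, 236, 235, 235, 234, 234, 234, 234, 235, 235, 235, 235, 235, 234, 230, 211, 192, 174, 161, 150, 141, 135, 134, 135, 141, 172, 199, 226, 233, 236, 235, 235, 235]
```

Request:
{"method": "jog_arm", "body": {
  "motion": [
    [0, 0, 0, 0, 0, 0.144, 0.02],
    [0, 0, 0, 0, 0, 0.144, 0.02],
    [0, 0, 0, 0, 0, 0.144, 0.02],
    [0, 0, 0, 0, 0, 0.144, 0.02],
    [0, 0, 0, 0, 0, 0.144, 0.02]
  ]
}}

```text
time_s: 13.8
ee_pos: [0.5065, -0.1254, 0.3474]
eef_rot: [-3.141, 0.0, 0.83]
force: [0.9, -0.1, -0.0]
grip_width: 0.0574
grip_force: 0.0
```

Request:
{"method": "jog_arm", "body": {
  "motion": [
    [0, 0, 0, 0, 0, 0.144, 0.02],
    [0, 0, 0, 0, 0, 0.144, 0.02],
    [0, 0, 0, 0, 0, 0.144, 0.02],
    [0, 0, 0, 0, 0, 0.144, 0.02],
    [0, 0, 0, 0, 0, 0.144, 0.02]
  ]
}}

```text
time_s: 14.3
ee_pos: [0.5065, -0.1254, 0.3474]
eef_rot: [-3.141, 0.0, 0.11]
force: [0.2, -0.2, -0.5]
grip_width: 0.0477
grip_force: 0.0
```

Request:
{"method": "jog_arm", "body": {
  "motion": [
    [0, 0, 0, 0, 0, 0.144, 0.02],
    [0, -0.043, 0.02, 0, 0, 0, 0.02],
    [0, -0.043, 0.02, 0, 0, 0, 0.02],
    [0, -0.043, 0.02, 0, 0, 0, 0.02],
    [0, -0.043, 0.02, 0, 0, 0, 0.02]
  ]
}}

```text
time_s: 14.8
ee_pos: [0.511, 0.0482, 0.2668]
eef_rot: [-3.142, -0.0, -0.029]
force: [1.0, 0.2, 0.1]
grip_width: 0.048
grip_force: 0.0
```

```bash
python3 - <<'E'
from h import *
go(.513,.0945,.20,-.03)
E
```

```text
shift [ 0.0006 -0.0463  0.0668] turn [-0.    -0.     0.001] q6 1.62 F [1.  0.2 0.1] w 0.048 t 14.8 at [0.511  0.0482 0.2668] [-3.142 -0.    -0.029]
```

Request:
{"method": "jog_arm", "body": {
  "motion": [
    [0.0005, -0.0463, 0, 0, 0, 0, 0.02],
    [0, 0, 0.05, 0, 0, 0, 0.02],
    [0, 0, 0.05, 0, 0, 0, 0.02],
    [0, 0, 0, 0, 0, 0, 0.02],
    [0, 0, 0, 0, 0, 0, 0.02]
  ]
}}

```text
time_s: 15.3
ee_pos: [0.5135, 0.0926, 0.1688]
eef_rot: [-3.142, 0.0, -0.029]
force: [0.1, -0.5, 1.2]
grip_width: 0.048
grip_force: 0.0
```

```bash
python3 - <<'E'
from h import *
go(.513,.0945,.078,-.03)
snap("side","s3.png")
im=cv2.imread("pics/s3.png");cv2.imwrite("pics/s3c.png",cv2.resize(im[120:270,190:370],None,fx=4,fy=4,interpolation=cv2.INTER_CUBIC))
E
```

```text
shift [-0.0005 -0.0019  0.0908] turn [-0.     0.     0.001] q6 1.71 F [ 0.1 -0.5  1.2] w 0.048 t 15.3 at [0.5135 0.0926 0.1688] [-3.142  0.    -0.029]
```

View pics/s3c.png

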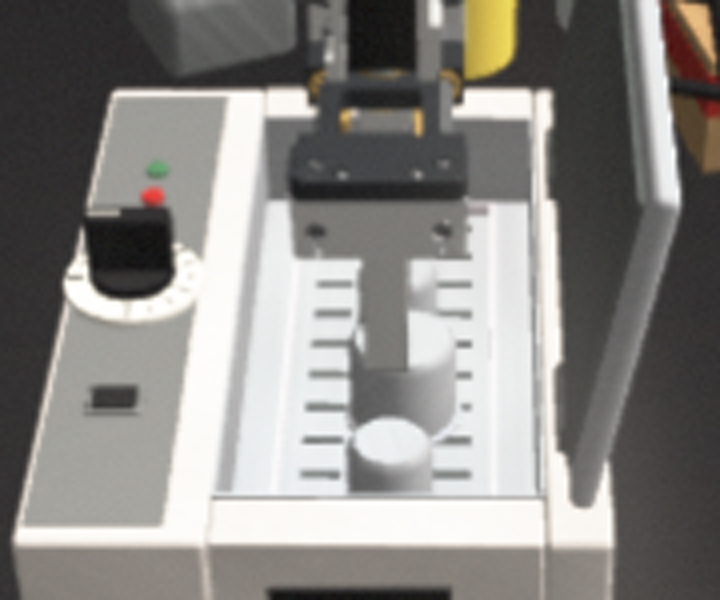

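The side crop shows the finger above the right small cup, whose top centre is at about (392,442) in the crop (x 0.513, y 0.093). I'm descending.

Request:
{"method": "jog_arm", "body": {
  "motion": [
    [-0.0003, -0.001, 0.03, 0, 0, 0, 0.02],
    [0, 0, 0.03, 0, 0, 0, 0.02],
    [0, 0, 0.03, 0, 0, 0, 0.02],
    [0, 0, 0, 0, 0, 0, 0.02]
  ]
}}

```text
time_s: 15.75
ee_pos: [0.5126, 0.0931, 0.077]
eef_rot: [3.141, 0.002, -0.03]
force: [-0.7, -0.2, 0.9]
grip_width: 0.0481
grip_force: 0.0
```

Request:
{"method": "jog_arm", "body": {
  "motion": [
    [0, 0, 0, 0, 0, 0, -1],
    [0, 0, 0, 0, 0, 0, -1],
    [0, 0, 0, 0, 0, 0, -1],
    [0, 0, 0, 0, 0, 0, -1]
  ],
  "squeeze": 10
}}

```text
time_s: 16.15
ee_pos: [0.5144, 0.0934, 0.0803]
eef_rot: [-3.141, -0.005, -0.029]
force: [-0.4, -0.9, 8.5]
grip_width: 0.0399
grip_force: 10.0
```

```bash
python3 - <<'E'
from h import *
go(.513,.0945,.18,-.03)
E
```

```text
shift [-0.001  -0.0011 -0.0997] turn [-0.001 -0.005  0.001] q6 1.71 F [-0.4 -0.9  8.5] w 0.0399 t 16.15 at [0.5144 0.0934 0.0803] [-3.141 -0.005 -0.029]
```

Request:
{"method": "jog_arm", "body": {
  "motion": [
    [0, 0, -0.02, 0, 0, 0, -1],
    [0, 0, -0.04, 0, 0, 0, -1],
    [0, 0, -0.05, 0, 0, 0, -1],
    [0, 0, -0.05, 0, 0, 0, -1],
    [0, 0, 0, 0, 0, 0, -1]
  ]
}}

```text
time_s: 16.65
ee_pos: [0.515, 0.0936, 0.246]
eef_rot: [-3.14, -0.013, -0.029]
force: [0.6, -0.3, -1.6]
grip_width: 0.0394
grip_force: 10.0
```

Request:
{"method": "jog_arm", "body": {
  "motion": [
    [-0.009, 0.0413, 0, 0, 0, 0, -1],
    [-0.009, 0.0413, 0, 0, 0, 0, -1],
    [-0.009, 0.0413, 0, 0, 0, 0, -1],
    [-0.009, 0.0413, 0, 0, 0, 0, -1]
  ]
}}

```text
time_s: 17.05
ee_pos: [0.4714, -0.0722, 0.2384]
eef_rot: [3.141, -0.002, -0.029]
force: [0.7, 0.4, 0.2]
grip_width: 0.0397
grip_force: 10.0
```

Request:
{"method": "jog_arm", "body": {
  "motion": [
    [-0.009, 0.0413, 0.02, 0, 0, 0, -1],
    [-0.009, 0.0413, 0.02, 0, 0, 0, -1],
    [-0.009, 0.0413, 0.02, 0, 0, 0, -1],
    [-0.009, 0.0413, 0.02, 0, 0, 0, -1],
    [0, 0, 0, 0, 0, 0, -1]
  ]
}}

```text
time_s: 17.55
ee_pos: [0.4292, -0.2379, 0.1558]
eef_rot: [-3.141, 0.002, -0.033]
force: [1.2, 0.5, -0.3]
grip_width: 0.0396
grip_force: 10.0
```

```bash
python3 - <<'E'
from h import *
go(.4329,-.2346,.06,-.03)
im=snap("side","s4.png");cv2.imwrite("pics/s4c.png",cv2.resize(im[270:460,130:370,::-1],None,fx=3,fy=3,interpolation=cv2.INTER_CUBIC))
p=ctrl.get_obs()["ee_pos"];print((proj("side",[p])-[130,270])*3)
E
```

```text
shift [ 0.0038 -0.0033  0.0958] turn [-0.001  0.002 -0.003] q6 1.02 F [ 1.2  0.5 -0.3] w 0.0396 t 17.55 at [ 0.4292 -0.2379  0.1558] [-3.141e+00  2.000e-03 -3.300e-02]
[[296.30274245 265.18099697]]
```

View pics/s4c.png

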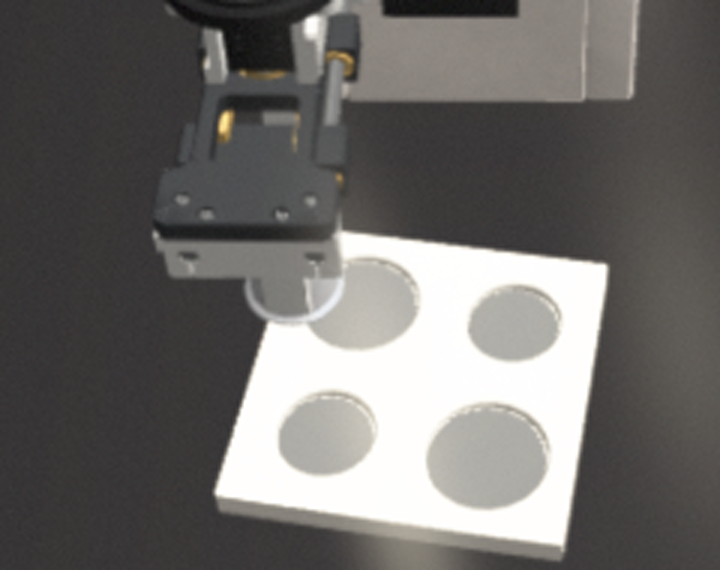

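The side crop shows the cup level in the gripper, its rim spanning 245..345, so it is centred on the TCP (projected at 296). Pocket centres in the crop are narrow (327,433) and (515,322), wide (489,455) and (362,304).

```bash
python3 - <<'E'
from h import *
for u,v in((327.5,433),(515,322),(489,455),(362,304)): print(onz("side",130+u/3,270+v/3,.016).round(4))
im=cv2.imread("pics/s4.png");g=cv2.cvtColor(im,cv2.COLOR_BGR2GRAY)
m=((g>90)&(g<205)).astype(np.uint8)
for k in cv2.findContours(m[340:455,205:340],cv2.RETR_LIST,cv2.CHAIN_APPROX_NONE)[0]:
    if 400<cv2.contourArea(k)<3000:
        e=cv2.fitEllipse(k);print("fit",onz("side",e[0][0]+205,e[0][1]+340,.016).round(4),np.round(e[1],1))
E
```

```text
[ 0.4329 -0.2348  0.016 ]
[ 0.5312 -0.1681  0.016 ]
[ 0.5154 -0.2508  0.016 ]
[ 0.4485 -0.1531  0.016 ]
fit [ 0.5144 -0.251   0.016 ] [33.8 39.1]
fit [ 0.4315 -0.2349  0.016 ] [25.8 30.8]
fit [ 0.5306 -0.168   0.016 ] [23.9 29.8]
fit [ 0.4105 -0.1322  0.016 ] [145.5 237.3]
fit [ 0.4203 -0.1589  0.016 ] [56.6 79.8]
```

Request:
{"method": "jog_arm", "body": {
  "motion": [
    [0.0037, -0.0032, 0.04, 0, 0, -0.003, -1],
    [0, 0, 0.04, 0, 0, 0, -1],
    [0, 0, 0.03, 0, 0, 0, -1],
    [0, 0, 0, 0, 0, 0, -1],
    [0, 0, 0, 0, 0, 0, -1]
  ]
}}

```text
time_s: 18.1
ee_pos: [0.4359, -0.2314, 0.0491]
eef_rot: [3.141, -0.001, -0.025]
force: [0.4, -0.9, 0.6]
grip_width: 0.0395
grip_force: 10.0
```

```bash
python3 - <<'E'
from h import *
go(.4328,-.2347,.0245,-.03)
E
```

```text
shift [-0.0031  0.0033  0.0246] turn [ 0.001 -0.001  0.005] q6 1.03 F [ 0.4 -0.9  0.6] w 0.0395 t 18.1 at [ 0.4359 -0.2314  0.0491] [ 3.141e+00 -1.000e-03 -2.500e-02]
```

Request:
{"method": "jog_arm", "body": {
  "motion": [
    [-0.003, 0.0032, 0.01, 0, 0, 0.004, -1],
    [0, 0, 0, 0, 0, 0, -1],
    [0, 0, 0, 0, 0, 0, -1],
    [0, 0, 0, 0, 0, 0, -1]
  ]
}}

```text
time_s: 18.5
ee_pos: [0.4322, -0.235, 0.0382]
eef_rot: [3.141, -0.001, -0.03]
force: [-0.1, -0.2, -0.0]
grip_width: 0.0395
grip_force: 10.0
```

```bash
python3 - <<'E'
from h import *
go(.4328,-.2347,.0245,-.03)
E
```

```text
shift [ 0.0006 -0.0004  0.0137] turn [ 0.    -0.001 -0.   ] q6 1.03 F [-0.1 -0.2 -0. ] w 0.0395 t 18.5 at [ 0.4322 -0.235   0.0382] [ 3.141e+00 -1.000e-03 -3.000e-02]
```

Request:
{"method": "jog_arm", "body": {
  "motion": [
    [0.0004, 0, 0.006, 0, 0, 0, -1],
    [0, 0, 0.006, 0, 0, 0, -1],
    [0, 0, 0.002, 0, 0, 0, -1],
    [0, 0, 0, 0, 0, 0, -1],
    [0, 0, 0, 0, 0, 0, -1]
  ]
}}

```text
time_s: 19.0
ee_pos: [0.4323, -0.2348, 0.0233]
eef_rot: [-3.141, 0.0, -0.03]
force: [0.5, -0.4, 0.4]
grip_width: 0.0398
grip_force: 10.0
```

Request:
{"method": "jog_arm", "body": {
  "motion": [
    [0, 0, 0, 0, 0, 0, 0.2],
    [0, 0, 0, 0, 0, 0, 0.2],
    [0, 0, 0, 0, 0, 0, 0.2],
    [0, 0, -0.03, 0, 0, 0, 0.28],
    [0, 0, -0.05, 0, 0, 0, 0.28]
  ]
}}

```text
time_s: 19.5
ee_pos: [0.4309, -0.234, 0.1022]
eef_rot: [-3.139, 0.005, -0.03]
force: [1.5, -0.2, 0.3]
grip_width: 0.0601
grip_force: 0.0
```

Request:
{"method": "jog_arm", "body": {
  "motion": [
    [0, 0, -0.05, 0, 0, 0, 0.28],
    [0, 0, -0.05, 0, 0, 0, 0.28],
    [0, 0, -0.03, 0, 0, 0, 0.28],
    [0, 0, 0, 0, 0, 0, 0.28]
  ]
}}

```text
time_s: 19.9
ee_pos: [0.4335, -0.2356, 0.2379]
eef_rot: [3.138, -0.006, -0.03]
force: [-0.0, -0.7, -1.1]
grip_width: 0.0602
grip_force: 0.0
```

```bash
python3 - <<'E'
from h import *
go(.5215,.1605,.236,-.03)
im=snap("side","s5.png")
a=im[340:440,200:330,::-1];b=im[120:250,220:350,::-1]
cv2.imwrite("pics/s5c.png",np.hstack([cv2.resize(a,(390,300),interpolation=2),cv2.resize(b,(390,390),interpolation=2)[:300]]))
for c in((.5215,.1605,1),(.521,.230,0)):
    for n in("top","side"): fit(n,np.array(ctrl.camera(n)),*c)
E
```

```text
shift [ 0.076  -0.3986  0.0008] turn [ 0.004 -0.006 -0.   ] q6 1.03 F [-0.  -0.7 -1.1] w 0.0602 t 19.9 at [ 0.4335 -0.2356  0.2379] [ 3.138 -0.006 -0.03 ]
top c [0.5233 0.1651] n 45 rms 0.0004
side c [0.5224 0.1663] n 40 rms 0.0007
top c [0.5213 0.2345] n 45 rms 0.0007
side c [0.5219 0.2346] n 45 rms 0.0009
```

View pics/s5c.png

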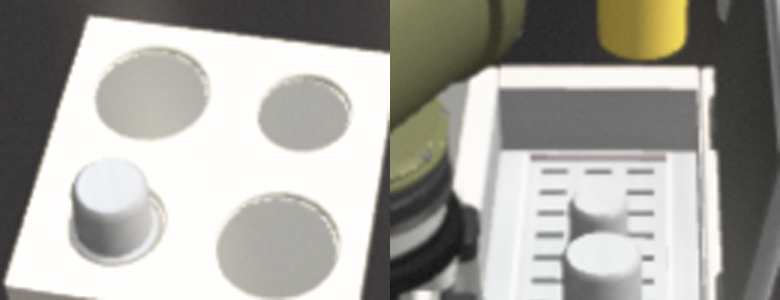

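The side crop shows the small cup sitting level in its narrow pocket (near (110,210) in the left panel). The remaining two cups haven't moved, so next is the large one.

Request:
{"method": "jog_arm", "body": {
  "motion": [
    [0.0076, -0.0399, 0, 0, 0, 0, 0.28],
    [0.0076, -0.0399, 0, 0, 0, 0, 0.28],
    [0.0076, -0.0399, 0, 0, 0, 0, 0.28],
    [0.0076, -0.0399, 0, 0, 0, 0, 0.28],
    [0.0076, -0.0399, 0, 0, 0, 0, 0.28]
  ]
}}

```text
time_s: 20.65
ee_pos: [0.4761, -0.035, 0.2325]
eef_rot: [-3.141, 0.002, -0.03]
force: [0.7, -1.2, -0.3]
grip_width: 0.0601
grip_force: 0.0
```

Request:
{"method": "jog_arm", "body": {
  "motion": [
    [0.0076, -0.0399, 0, 0, 0, 0, 0.28],
    [0.0076, -0.0399, 0, 0, 0, 0, 0.28],
    [0.0076, -0.0399, 0, 0, 0, 0, 0.28],
    [0.0076, -0.0399, 0, 0, 0, 0, 0.28],
    [0.0076, -0.0399, 0, 0, 0, 0, 0.28]
  ]
}}

```text
time_s: 21.15
ee_pos: [0.5201, 0.1633, 0.2323]
eef_rot: [3.141, 0.002, -0.03]
force: [0.6, -1.7, 0.4]
grip_width: 0.0599
grip_force: 0.0
```

Request:
{"method": "jog_arm", "body": {
  "motion": [
    [0, 0, 0.05, 0, 0, 0, 0.28],
    [0, 0, 0.02, 0, 0, 0, 0.28],
    [0, 0, 0, 0, 0, 0, 0.28],
    [0, 0, 0, 0, 0, 0, 0.28],
    [0, 0, 0, 0, 0, 0, 0.28]
  ]
}}

```text
time_s: 21.65
ee_pos: [0.521, 0.1616, 0.165]
eef_rot: [-3.141, -0.002, -0.031]
force: [-1.3, -0.2, 0.3]
grip_width: 0.0601
grip_force: 0.0
```

```bash
python3 - <<'E'
from h import *
go(.5215,.1605,.086,-.03)
E
```

```text
shift [0.0004 0.0011 0.079 ] turn [-0.001 -0.002 -0.001] q6 1.83 F [-1.3 -0.2  0.3] w 0.0601 t 21.65 at [0.521  0.1616 0.165 ] [-3.141e+00 -2.000e-03 -3.100e-02]
```

Request:
{"method": "jog_arm", "body": {
  "motion": [
    [0.0005, 0.001, 0.026, 0, 0, 0, 0.28],
    [0, 0, 0.026, 0, 0, 0, 0.28],
    [0, 0, 0.025, 0, 0, 0, 0.28],
    [0, 0, 0, 0, 0, 0, 0.28],
    [0, 0, 0, 0, 0, 0, 0.28]
  ]
}}

```text
time_s: 22.15
ee_pos: [0.5215, 0.1607, 0.088]
eef_rot: [-3.141, -0.001, -0.03]
force: [0.3, 0.4, 0.1]
grip_width: 0.0602
grip_force: 0.0
```

Request:
{"method": "jog_arm", "body": {
  "motion": [
    [0, 0, 0, 0, 0, 0, -1],
    [0, 0, 0, 0, 0, 0, -1],
    [0, 0, 0, 0, 0, 0, -1],
    [0, 0, 0, 0, 0, 0, -1]
  ]
}}

```text
time_s: 22.55
ee_pos: [0.5217, 0.1608, 0.0884]
eef_rot: [-3.141, -0.003, -0.03]
force: [-0.1, -1.0, 7.8]
grip_width: 0.0517
grip_force: 10.0
```

```bash
python3 - <<'E'
from h import *
go(.4485,-.1526,.236,-.03);go(.515,-.2508,.236,-.03)
E
```

```text
shift [-0.0633  0.3154 -0.148 ] turn [-0.001 -0.003 -0.   ] q6 1.83 F [-0.1 -1.   7.8] w 0.0517 t 22.55 at [0.5217 0.1608 0.0884] [-3.141e+00 -3.000e-03 -3.000e-02]
shift [ 0.0061  0.4115 -0.1479] turn [-0.001 -0.003 -0.   ] q6 1.83 F [-0.1 -1.   7.8] w 0.0517 t 22.55 at [0.5217 0.1608 0.0884] [-3.141e+00 -3.000e-03 -3.000e-02]
```

Request:
{"method": "jog_arm", "body": {
  "motion": [
    [0, 0, -0.02, 0, 0, 0, -1],
    [0, 0, -0.04, 0, 0, 0, -1],
    [0, 0, -0.045, 0, 0, 0, -1],
    [0, 0, -0.045, 0, 0, 0, -1],
    [0, 0, 0, 0, 0, 0, -1]
  ]
}}

```text
time_s: 23.05
ee_pos: [0.5227, 0.1611, 0.2437]
eef_rot: [-3.139, -0.011, -0.03]
force: [-0.0, 0.2, -1.0]
grip_width: 0.0518
grip_force: 10.0
```

Request:
{"method": "jog_arm", "body": {
  "motion": [
    [0.0006, 0.041, 0, 0, 0, 0, -1],
    [0.0006, 0.041, 0, 0, 0, 0, -1],
    [0.0006, 0.041, 0, 0, 0, 0, -1],
    [0.0006, 0.041, 0, 0, 0, 0, -1],
    [0.0006, 0.041, 0, 0, 0, 0, -1]
  ]
}}

```text
time_s: 23.55
ee_pos: [0.5173, -0.0459, 0.2367]
eef_rot: [3.142, -0.001, -0.03]
force: [0.9, 0.6, -0.4]
grip_width: 0.0521
grip_force: 10.0
```

Request:
{"method": "jog_arm", "body": {
  "motion": [
    [0.0006, 0.041, 0, 0, 0, 0, -1],
    [0.0006, 0.041, 0, 0, 0, 0, -1],
    [0.0006, 0.041, 0, 0, 0, 0, -1],
    [0.0006, 0.041, 0, 0, 0, 0, -1],
    [0.0006, 0.041, 0, 0, 0, 0, -1]
  ]
}}

```text
time_s: 24.05
ee_pos: [0.5141, -0.251, 0.2367]
eef_rot: [3.141, -0.0, -0.03]
force: [0.7, 0.3, -0.3]
grip_width: 0.0518
grip_force: 10.0
```

Request:
{"method": "jog_arm", "body": {
  "motion": [
    [0, 0, 0.05, 0, 0, 0, -1],
    [0, 0, 0.05, 0, 0, 0, -1],
    [0, 0, 0.04, 0, 0, 0, -1],
    [0, 0, 0, 0, 0, 0, -1],
    [0, 0, 0, 0, 0, 0, -1]
  ]
}}

```text
time_s: 24.55
ee_pos: [0.5148, -0.2495, 0.0978]
eef_rot: [3.141, -0.001, -0.03]
force: [0.3, 0.3, 0.8]
grip_width: 0.052
grip_force: 10.0
```

```bash
python3 - <<'E'
from h import *
go(.515,-.2508,.0325,-.03)
im=snap("side","s6.png");cv2.imwrite("pics/s6c.png",cv2.resize(im[290:460,200:340,::-1],None,fx=4,fy=4,interpolation=cv2.INTER_CUBIC))
p=ctrl.get_obs()["ee_pos"]-[0,0,.022];print((proj("side",[p])-[200,290])*4)
E
```

```text
shift [0.0002 0.0012 0.0653] turn [ 0.    -0.001 -0.   ] q6 1.09 F [0.3 0.3 0.8] w 0.052 t 24.55 at [ 0.5148 -0.2495  0.0978] [ 3.141e+00 -1.000e-03 -3.000e-02]
[[369.20030549 433.59404715]]
```

View pics/s6c.png

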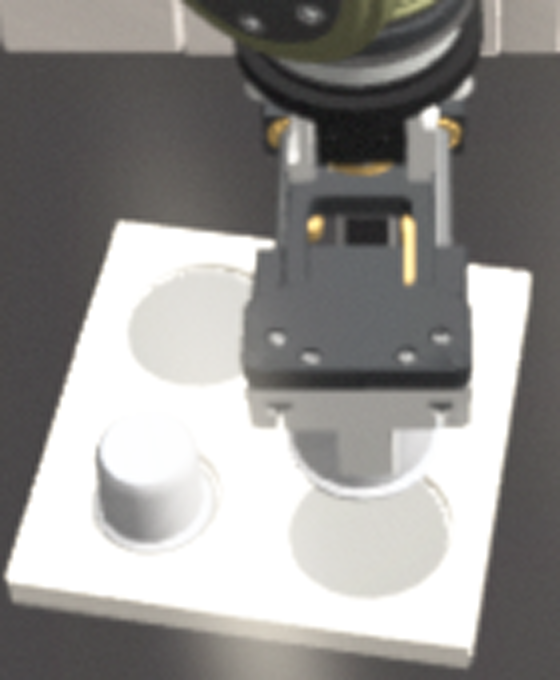

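The side crop shows the cup rim spanning 287..435 (centre 361), against TCP 369 and pocket centre 370. The cup sits about 3 mm toward -x of the tool, so I'm correcting for that.

Request:
{"method": "jog_arm", "body": {
  "motion": [
    [0.003, 0.0012, 0.025, 0, 0, 0, -1],
    [0, 0, 0.025, 0, 0, 0, -1],
    [0, 0, 0, 0, 0, 0, -1],
    [0, 0, 0, 0, 0, 0, -1],
    [0, 0, 0, 0, 0, 0, -1]
  ]
}}

```text
time_s: 25.1
ee_pos: [0.5185, -0.2512, 0.049]
eef_rot: [3.14, -0.003, -0.03]
force: [-0.6, -0.1, -0.8]
grip_width: 0.0519
grip_force: 10.0
```

Request:
{"method": "jog_arm", "body": {
  "motion": [
    [0, 0, 0.005, 0, 0, 0, -1],
    [0, 0, 0.005, 0, 0, 0, -1],
    [0, 0, 0.005, 0, 0, 0, -1],
    [0, 0, 0.001, 0, 0, 0, -1],
    [0, 0, 0, 0, 0, 0, -1]
  ]
}}

```text
time_s: 25.6
ee_pos: [0.5176, -0.2507, 0.0308]
eef_rot: [3.141, -0.0, -0.03]
force: [-0.9, 1.0, 5.3]
grip_width: 0.052
grip_force: 10.0
```

```bash
python3 - <<'E'
from h import *
go(.518,-.2508,.0325,-.03)
E
```

```text
shift [ 0.0004  0.0001 -0.0017] turn [ 0. -0. -0.] q6 1.09 F [-0.9  1.   5.3] w 0.052 t 25.6 at [ 0.5176 -0.2507  0.0308] [ 3.141 -0.    -0.03 ]
```

Request:
{"method": "jog_arm", "body": {
  "motion": [
    [0, 0, 0, 0, 0, 0, 0.36],
    [0, 0, 0, 0, 0, 0, 0.36],
    [0, 0, 0, 0, 0, 0, 0.36],
    [0, 0, -0.03, 0, 0, 0, 0.36],
    [0, 0, -0.05, 0, 0, 0, 0.36]
  ]
}}

```text
time_s: 26.1
ee_pos: [0.5159, -0.2499, 0.1086]
eef_rot: [-3.139, 0.006, -0.03]
force: [0.4, 0.2, -0.3]
grip_width: 0.0637
grip_force: 0.0
```

Request:
{"method": "jog_arm", "body": {
  "motion": [
    [0, 0, -0.05, 0, 0, 0, 0.28],
    [0, 0, -0.05, 0, 0, 0, 0.28],
    [0, 0, -0.025, 0, 0, 0, 0.28],
    [0, 0, 0, 0, 0, 0, 0.28],
    [0, 0, 0, 0, 0, 0, 0.28]
  ]
}}

```text
time_s: 26.6
ee_pos: [0.5172, -0.2506, 0.235]
eef_rot: [-3.141, 0.0, -0.03]
force: [0.4, -0.2, -0.1]
grip_width: 0.06
grip_force: 0.0
```

```bash
python3 - <<'E'
from h import *
go(.521,.230,.236,-.03)
im=snap("side","s7.png")
for n in("top","side"): fit(n,np.array(ctrl.camera(n)),.521,.230,0)
c=np.vstack([cv2.resize(im[120:250,210:350,::-1],(400,372),interpolation=2)]);d=cv2.resize(im[340:455,195:335,::-1],(400,329),interpolation=2)
cv2.imwrite("pics/s7c.png",np.hstack([c[:329],d]))
E
```

```text
shift [-0.0108 -0.4805 -0.001 ] turn [-0.  0. -0.] q6 1.09 F [ 0.4 -0.2 -0.1] w 0.06 t 26.6 at [ 0.5172 -0.2506  0.235 ] [-3.141  0.    -0.03 ]
top c [0.5215 0.2344] n 45 rms 0.0006
side c [0.5257 0.2226] n 9 rms 0.0003
```

View pics/s7c.png

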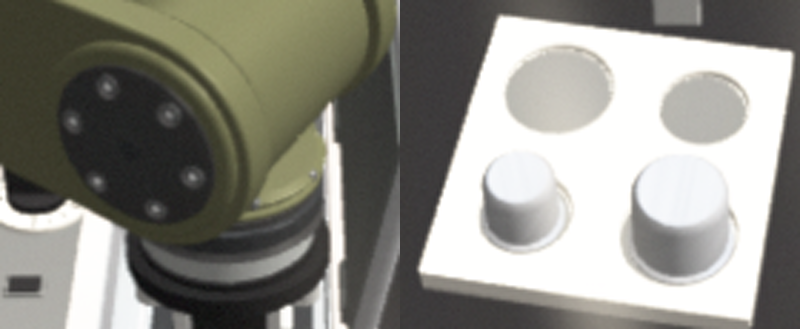

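Both placed cups are seated and level in their pockets (right panel). The last small cup hasn't moved in the top view.

Request:
{"method": "jog_arm", "body": {
  "motion": [
    [-0.001, -0.04, 0, 0, 0, 0, 0.28],
    [-0.001, -0.04, 0, 0, 0, 0, 0.28],
    [-0.001, -0.04, 0, 0, 0, 0, 0.28],
    [-0.001, -0.04, 0, 0, 0, 0, 0.28],
    [-0.001, -0.04, 0, 0, 0, 0, 0.28]
  ]
}}

```text
time_s: 27.25
ee_pos: [0.5179, -0.049, 0.2345]
eef_rot: [-3.141, 0.002, -0.03]
force: [0.7, 0.2, 0.5]
grip_width: 0.0601
grip_force: 0.0
```

Request:
{"method": "jog_arm", "body": {
  "motion": [
    [-0.001, -0.04, 0, 0, 0, 0, 0.28],
    [-0.001, -0.04, 0, 0, 0, 0, 0.28],
    [-0.001, -0.04, 0, 0, 0, 0, 0.28],
    [-0.001, -0.04, 0, 0, 0, 0, 0.28],
    [-0.001, -0.04, 0, 0, 0, 0, 0.28]
  ]
}}

```text
time_s: 27.75
ee_pos: [0.5189, 0.1511, 0.2345]
eef_rot: [3.141, 0.002, -0.03]
force: [0.7, 0.5, -0.1]
grip_width: 0.0602
grip_force: 0.0
```

Request:
{"method": "jog_arm", "body": {
  "motion": [
    [-0.001, -0.04, 0, 0, 0, 0, 0.28],
    [-0.001, -0.04, 0, 0, 0, 0, 0.28],
    [0, 0, 0.04, 0, 0, 0, 0.28],
    [0, 0, 0.03, 0, 0, 0, 0.28],
    [0, 0, 0, 0, 0, 0, 0.28]
  ]
}}

```text
time_s: 28.25
ee_pos: [0.5178, 0.229, 0.1607]
eef_rot: [3.138, 0.008, -0.03]
force: [0.2, -0.2, -0.4]
grip_width: 0.06
grip_force: 0.0
```

Request:
{"method": "jog_arm", "body": {
  "motion": [
    [0, 0, 0, 0, 0, 0, 0.28],
    [0, 0, 0, 0, 0, 0, 0.28]
  ]
}}

```text
time_s: 28.45
ee_pos: [0.5206, 0.2295, 0.1672]
eef_rot: [-3.141, -0.002, -0.031]
force: [1.0, -0.6, -0.7]
grip_width: 0.06
grip_force: 0.0
```

```bash
python3 - <<'E'
from h import *
go(.520,.230,.080,-.03)
im=snap("side","s8.png");fit("side",im,.521,.230,0)
E
```

```text
shift [-0.0008 -0.0004  0.0872] turn [-0.001 -0.002 -0.001] q6 1.95 F [ 1.  -0.6 -0.7] w 0.06 t 28.45 at [0.5206 0.2295 0.1672] [-3.141e+00 -2.000e-03 -3.100e-02]
side c [0.522  0.2346] n 45 rms 0.0010
```

Request:
{"method": "jog_arm", "body": {
  "motion": [
    [-0.0005, 0, 0.03, 0, 0, 0, 0.28],
    [0, 0, 0.03, 0, 0, 0, 0.28],
    [0, 0, 0.026, 0, 0, 0, 0.28],
    [0, 0, 0, 0, 0, 0, 0.28],
    [0, 0, 0, 0, 0, 0, 0.28]
  ]
}}

```text
time_s: 29.0
ee_pos: [0.5201, 0.2297, 0.0811]
eef_rot: [-3.141, -0.001, -0.03]
force: [1.3, 0.4, 1.2]
grip_width: 0.0602
grip_force: 0.0
```

Request:
{"method": "jog_arm", "body": {
  "motion": [
    [0, 0, 0, 0, 0, 0, -1],
    [0, 0, 0, 0, 0, 0, -1],
    [0, 0, 0, 0, 0, 0, -1],
    [0, 0, 0, 0, 0, 0, -1],
    [0, 0, 0, 0, 0, 0, -1]
  ]
}}

```text
time_s: 29.5
ee_pos: [0.5199, 0.2297, 0.0806]
eef_rot: [-3.141, -0.001, -0.03]
force: [-0.9, -1.2, 7.8]
grip_width: 0.0397
grip_force: 10.0
```

```bash
python3 - <<'E'
from h import *
go(.531,-.1683,.236,-.03)
E
```

```text
shift [ 0.0234  0.3973 -0.1556] turn [-0.001 -0.001 -0.   ] q6 1.95 F [-0.9 -1.2  7.8] w 0.0397 t 29.5 at [0.5199 0.2297 0.0806] [-3.141e+00 -1.000e-03 -3.000e-02]
```

Request:
{"method": "jog_arm", "body": {
  "motion": [
    [0, 0, -0.02, 0, 0, 0, -1],
    [0, 0, -0.04, 0, 0, 0, -1],
    [0, 0, -0.048, 0, 0, 0, -1],
    [0, 0, -0.048, 0, 0, 0, -1],
    [0, 0, 0, 0, 0, 0, -1]
  ]
}}

```text
time_s: 30.0
ee_pos: [0.5212, 0.2302, 0.2426]
eef_rot: [-3.138, -0.01, -0.03]
force: [0.2, 0.3, -0.1]
grip_width: 0.0398
grip_force: 10.0
```

Request:
{"method": "jog_arm", "body": {
  "motion": [
    [0.0023, 0.0397, 0, 0, 0, 0, -1],
    [0.0023, 0.0397, 0, 0, 0, 0, -1],
    [0.0023, 0.0397, 0, 0, 0, 0, -1],
    [0.0023, 0.0397, 0, 0, 0, 0, -1],
    [0.0023, 0.0397, 0, 0, 0, 0, -1]
  ]
}}

```text
time_s: 30.5
ee_pos: [0.5245, 0.0292, 0.2351]
eef_rot: [3.142, 0.0, -0.03]
force: [0.2, 0.4, 0.7]
grip_width: 0.0398
grip_force: 10.0
```

Request:
{"method": "jog_arm", "body": {
  "motion": [
    [0.0023, 0.0397, 0, 0, 0, 0, -1],
    [0.0023, 0.0397, 0, 0, 0, 0, -1],
    [0.0023, 0.0397, 0, 0, 0, 0, -1],
    [0.0023, 0.0397, 0, 0, 0, 0, -1],
    [0.0023, 0.0397, 0, 0, 0, 0, -1]
  ]
}}

```text
time_s: 31.0
ee_pos: [0.53, -0.1696, 0.2351]
eef_rot: [-3.141, 0.0, -0.03]
force: [0.4, 1.0, -0.6]
grip_width: 0.0398
grip_force: 10.0
```

Request:
{"method": "jog_arm", "body": {
  "motion": [
    [0, 0, 0.05, 0, 0, 0, -1],
    [0, 0, 0.05, 0, 0, 0, -1],
    [0, 0, 0.04, 0, 0, 0, -1],
    [0, 0, 0, 0, 0, 0, -1],
    [0, 0, 0, 0, 0, 0, -1]
  ]
}}

```text
time_s: 31.5
ee_pos: [0.5307, -0.1681, 0.0964]
eef_rot: [-3.142, 0.0, -0.03]
force: [1.2, 1.0, 0.4]
grip_width: 0.0398
grip_force: 10.0
```

```bash
python3 - <<'E'
from h import *
im=snap("side","s9.png")
go(.531,-.1683,.0245,-.03)
p=ctrl.get_obs()["ee_pos"]-[0,0,.0125];u=proj("side",[p])[0];print(u)
g=cv2.cvtColor(im,cv2.COLOR_RGB2GRAY)
# rim outline: rows below the finger, gray profile
for r in range(int(u[1])-6,int(u[1])+14,2): print(r,g[r,int(u[0])-22:int(u[0])+23].tolist())
E
```

```text
shift [-0.0005 -0.      0.0731] turn [ 0.001 -0.002 -0.   ] q6 1.23 F [-0.8 -0.6  0.2] w 0.0399 t 31.55 at [ 0.5313 -0.1683  0.0976] [ 3.141e+00 -2.000e-03 -3.000e-02]
[301.43466339 350.54054874]
344 [135, 137, 133, 113, 122, 135, 136, 136, 139, 136, 137, 135, 138, 137, 137, 138, 138, 136, 138, 137, 137, 139, 138, 138, 138, 137, 139, 138, 137, 139, 142, 142, 141, 141, 138, 138, 138, 138, 139, 133, 107, 130, 137, 139, 139]
346 [90, 90, 90, 77, 85, 90, 99, 129, 125, 117, 117, 119, 120, 120, 121, 118, 131, 136, 138, 137, 136, 138, 137, 138, 139, 137, 136, 139, 151, 174, 183, 189, 194, 198, 201, 134, 92, 86, 85, 84, 76, 85, 88, 88, 88]
348 [65, 65, 66, 67, 65, 69, 98, 155, 136, 108, 107, 108, 110, 112, 112, 110, 126, 134, 137, 136, 135, 135, 138, 136, 137, 137, 139, 139, 152, 183, 196, 202, 205, 213, 232, 191, 109, 72, 71, 70, 70, 71, 70, 75, 71]
350 [80, 74, 71, 69, 67, 72, 115, 161, 138, 110, 108, 109, 108, 109, 110, 111, 128, 135, 136, 136, 137, 137, 137, 136, 138, 139, 138, 140, 150, 179, 196, 200, 205, 213, 239, 226, 137, 78, 70, 68, 71, 73, 72, 72, 72]
352 [252, 251, 251, 249, 237,
[... 633 characters left out ...]
 128, 121]
358 [255, 255, 255, 255, 255, 255, 255, 255, 255, 247, 205, 188, 189, 176, 155, 136, 132, 133, 128, 129, 132, 135, 137, 145, 147, 154, 163, 187, 221, 235, 246, 245, 248, 254, 255, 255, 255, 255, 255, 255, 255, 255, 255, 255, 255]
360 [255, 255, 255, 255, 255, 255, 255, 255, 255, 255, 255, 254, 243, 212, 202, 207, 206, 204, 198, 199, 199, 206, 212, 219, 226, 235, 242, 239, 237, 244, 252, 255, 255, 255, 255, 255, 255, 255, 255, 255, 255, 255, 255, 255, 255]
362 [255, 255, 255, 255, 255, 255, 255, 255, 255, 255, 255, 255, 255, 255, 255, 254, 253, 249, 237, 230, 216, 213, 228, 234, 239, 252, 254, 254, 255, 255, 255, 255, 255, 255, 255, 255, 255, 255, 255, 255, 255, 255, 255, 255, 255]
```

Request:
{"method": "jog_arm", "body": {
  "motion": [
    [0.0015, 0, 0.03, 0, 0, 0, -1],
    [0, 0, 0.028, 0, 0, 0, -1],
    [0, 0, 0, 0, 0, 0, -1],
    [0, 0, 0, 0, 0, 0, -1],
    [0, 0, 0, 0, 0, 0, -1]
  ]
}}

```text
time_s: 32.05
ee_pos: [0.5331, -0.1685, 0.0401]
eef_rot: [3.14, -0.003, -0.03]
force: [-0.0, 0.1, 0.8]
grip_width: 0.0398
grip_force: 10.0
```

Request:
{"method": "jog_arm", "body": {
  "motion": [
    [0, 0, 0.005, 0, 0, 0, -1],
    [0, 0, 0.005, 0, 0, 0, -1],
    [0, 0, 0.004, 0, 0, 0, -1],
    [0, 0, 0.002, 0, 0, 0, -1],
    [0, 0, 0, 0, 0, 0, -1]
  ]
}}

```text
time_s: 32.55
ee_pos: [0.5325, -0.1681, 0.0221]
eef_rot: [3.141, -0.001, -0.03]
force: [0.2, 1.2, 5.9]
grip_width: 0.0394
grip_force: 10.0
```

```bash
python3 - <<'E'
from h import *
go(.5325,-.1683,.0245,-.03)
E
```

```text
shift [ 0.      0.0002 -0.0024] turn [ 0.    -0.001 -0.   ] q6 1.23 F [0.2 1.2 5.9] w 0.0394 t 32.55 at [ 0.5325 -0.1681  0.0221] [ 3.141e+00 -1.000e-03 -3.000e-02]
```

Request:
{"method": "jog_arm", "body": {
  "motion": [
    [0, 0, 0, 0, 0, 0, 0.17],
    [0, 0, 0, 0, 0, 0, 0.17],
    [0, 0, 0, 0, 0, 0, 0.17],
    [0, 0, -0.03, 0, 0, 0, 0.17],
    [0, 0, -0.05, 0, 0, 0, 0.17]
  ]
}}

```text
time_s: 33.05
ee_pos: [0.5302, -0.1674, 0.0997]
eef_rot: [-3.139, 0.006, -0.03]
force: [1.0, -0.7, 0.3]
grip_width: 0.0549
grip_force: 0.0
```

Request:
{"method": "jog_arm", "body": {
  "motion": [
    [0, 0, -0.05, 0, 0, 0, -0.4],
    [0, 0, -0.05, 0, 0, 0, -0.4],
    [0, 0, -0.05, 0, 0, 0, -0.4],
    [0, 0, -0.05, 0, 0, 0, -0.4],
    [0, 0, -0.04, 0, 0, -0.143, -0.4]
  ]
}}

```text
time_s: 33.55
ee_pos: [0.5317, -0.168, 0.3447]
eef_rot: [3.141, -0.002, 0.113]
force: [-0.3, -0.4, 0.3]
grip_width: 0.0284
grip_force: 0.0
```

Request:
{"method": "jog_arm", "body": {
  "motion": [
    [0, 0, 0, 0, 0, -0.143, -0.4],
    [0, 0, 0, 0, 0, -0.143, -0.4],
    [0, 0, 0, 0, 0, -0.143, -0.4],
    [0, 0, 0, 0, 0, -0.143, -0.4],
    [0, 0, 0, 0, 0, -0.143, -0.4]
  ]
}}

```text
time_s: 34.05
ee_pos: [0.5319, -0.168, 0.3413]
eef_rot: [-3.141, 0.0, 0.834]
force: [0.4, -0.8, 0.8]
grip_width: 0.0282
grip_force: 0.0
```

Request:
{"method": "jog_arm", "body": {
  "motion": [
    [0, 0, 0, 0, 0, -0.143, -0.4],
    [0, 0, 0, 0, 0, -0.143, -0.4],
    [0, 0, 0, 0, 0, -0.143, -0.4],
    [0, 0, 0, 0, 0, -0.143, -0.4],
    [0, 0, 0, 0, 0, -0.14, -0.4]
  ]
}}

```text
time_s: 34.55
ee_pos: [0.5319, -0.1681, 0.3413]
eef_rot: [-3.141, -0.0, 1.546]
force: [-0.5, 0.6, 1.0]
grip_width: 0.028
grip_force: 0.0
```

```bash
python3 - <<'E'
from h import *
go(.668,.192,.34,1.54)
# cup tops in the rack, biased towards +y/away from camera as before
im=np.array(ctrl.camera("side"));cv2.imwrite("pics/s10.png",im[:,:,::-1])
for x,y,b in((.433,-.2347,0),(.531,-.1683,0),(.515,-.2508,1)): fit("side",im,x,y,b,.010)
E
```

```text
shift [0.3634 0.127  0.0013] turn [-0.    -0.     0.006] q6 -0.35 F [-0.5  0.6  1. ] w 0.028 t 34.55 at [ 0.5319 -0.1681  0.3413] [-3.141 -0.     1.546]
side c [ 0.4315 -0.2302] n 45 rms 0.0004
side c [ 0.5309 -0.1634] n 45 rms 0.0005
side c [ 0.5166 -0.246 ] n 45 rms 0.0003
```

All three cups are within 2 mm of their pockets, after removing the known edge bias. Now to close the lid.

Request:
{"method": "jog_arm", "body": {
  "motion": [
    [0.0404, 0.0141, 0, 0, 0, 0, -0.4],
    [0.0404, 0.0141, 0, 0, 0, 0, -0.4],
    [0.0404, 0.0141, 0, 0, 0, 0, -0.4],
    [0.0404, 0.0141, 0, 0, 0, 0, -0.4],
    [0.0404, 0.0141, 0, 0, 0, 0, -0.4]
  ]
}}

```text
time_s: 35.1
ee_pos: [0.609, 0.0334, 0.3415]
eef_rot: [-3.141, 0.0, 1.537]
force: [0.3, -0.2, -0.7]
grip_width: 0.0282
grip_force: 0.0
```

Request:
{"method": "jog_arm", "body": {
  "motion": [
    [0.0404, 0.0141, 0, 0, 0, 0, -0.4],
    [0.0404, 0.0141, 0, 0, 0, 0, -0.4],
    [0.0404, 0.0141, 0, 0, 0, 0, -0.4],
    [0.0404, 0.0141, 0, 0, 0, 0, -0.4],
    [0, 0, 0, 0, 0, 0, -0.4]
  ]
}}

```text
time_s: 35.6
ee_pos: [0.6704, 0.196, 0.3389]
eef_rot: [-3.138, 0.0, 1.541]
force: [-0.4, 0.1, -0.3]
grip_width: 0.0286
grip_force: 0.0
```

Request:
{"method": "jog_arm", "body": {
  "motion": [
    [0, 0, 0, 0, 0, 0, -0.4],
    [0, 0, 0, 0, 0, 0, -0.4]
  ]
}}

```text
time_s: 35.8
ee_pos: [0.6699, 0.1905, 0.3418]
eef_rot: [3.141, 0.0, 1.538]
force: [0.9, -0.2, -0.1]
grip_width: 0.0283
grip_force: 0.0
```

```bash
python3 - <<'E'
from h import *
go(.668,.192,.24,1.54)
im=snap("side","s11.png");cv2.imwrite("pics/s11c.png",cv2.resize(im[40:220,280:480,::-1],None,fx=3.3,fy=3.3,interpolation=2))
print((proj("side",[ctrl.get_obs()["ee_pos"],(.668,.192,.259),(.668,.142,.259),(.668,.242,.259)])-[280,40])*3.3)
E
```

```text
shift [ 0.0014 -0.002   0.1018] turn [ 0.     0.    -0.002] q6 0.26 F [ 0.9 -0.2 -0.1] w 0.0283 t 35.8 at [0.6699 0.1905 0.3418] [3.141 0.    1.538]
[[312.79716112 157.7366902 ]
 [298.430701   294.13388667]
 [309.7419896  342.18363048]
 [287.87477653 249.50892551]]
```

View pics/s11c.png

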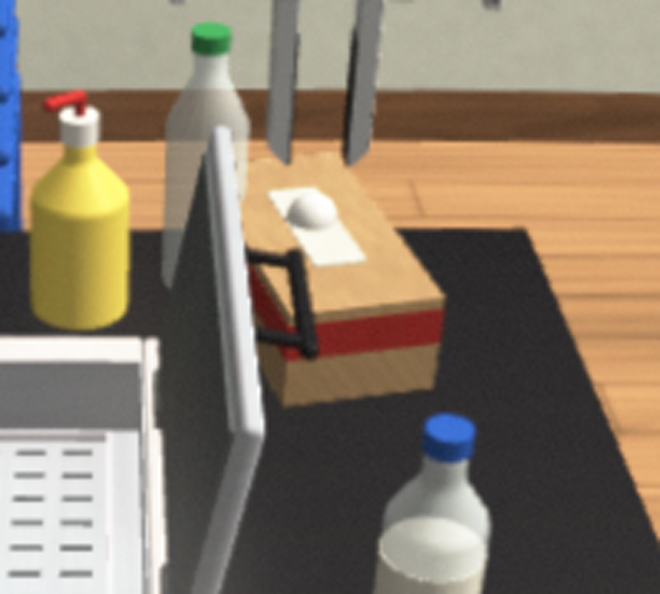

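The crop shows the bar from (297,255) to (311,350), centred between the fingers above it; the tank is empty. I'm descending and gripping.

Request:
{"method": "jog_arm", "body": {
  "motion": [
    [0, -0.0005, 0.035, 0, 0, 0, -0.4],
    [0, 0, 0.035, 0, 0, 0, -0.4],
    [0, 0, 0.033, 0, 0, 0, -0.4],
    [0, 0, 0, 0, 0, 0, -0.4],
    [0, 0, 0, 0, 0, 0, -0.4]
  ]
}}

```text
time_s: 36.35
ee_pos: [0.6697, 0.1907, 0.2403]
eef_rot: [3.14, -0.0, 1.538]
force: [-0.3, -0.1, 1.0]
grip_width: 0.0282
grip_force: 0.0
```

Request:
{"method": "jog_arm", "body": {
  "motion": [
    [0, 0, 0, 0, 0, 0, -1],
    [0, 0, 0, 0, 0, 0, -1],
    [0, 0, 0, 0, 0, 0, -1],
    [0, 0, 0, 0, 0, 0, -1]
  ],
  "squeeze": 20
}}

```text
time_s: 36.75
ee_pos: [0.668, 0.1915, 0.2405]
eef_rot: [-3.139, 0.0, 1.54]
force: [-18.3, -2.9, 9.4]
grip_width: 0.0103
grip_force: 20.0
```

```bash
python3 - <<'E'
from h import *
go(.668,.192,.24,1.54)
r=np.hypot(.145,.047);a0=np.arctan2(.047,.145)
o=None
for i in range(0,19):
    t=max(a0+1.75-i*.1,a0); q=np.array([-r*np.cos(t),r*np.sin(t)])
    if i: print(i,"%.4f %.4f"%tuple(q-o))
    o=q
E
```

```text
shift [ 0.0005 -0.      0.0005] turn [-0.003  0.     0.   ] q6 0.26 F [-18.3  -2.9   9.4] w 0.0103 t 36.75 at [0.668  0.1915 0.2405] [-3.139  0.     1.54 ]
1 -0.0138 0.0065
2 -0.0144 0.0051
3 -0.0148 0.0037
4 -0.0151 0.0022
5 -0.0152 0.0006
6 -0.0152 -0.0009
7 -0.0150 -0.0024
8 -0.0147 -0.0039
9 -0.0143 -0.0053
10 -0.0137 -0.0067
11 -0.0129 -0.0081
12 -0.0121 -0.0093
13 -0.0111 -0.0105
14 -0.0100 -0.0115
15 -0.0088 -0.0125
16 -0.0075 -0.0133
17 -0.0061 -0.0140
18 -0.0025 -0.0072
```

Request:
{"method": "jog_arm", "body": {
  "motion": [
    [0, -0.0153, -0.0065, 0, 0, 0, -1],
    [0, -0.0144, -0.0051, 0, 0, 0, -1],
    [0, -0.0148, -0.0037, 0, 0, 0, -1],
    [0, -0.0151, -0.0022, 0, 0, 0, -1],
    [0, 0, 0, 0, 0, 0, -1]
  ]
}}

```text
time_s: 37.25
ee_pos: [0.6095, 0.1936, 0.2586]
eef_rot: [3.139, -0.001, 1.54]
force: [-2.6, 0.9, 9.9]
grip_width: 0.0102
grip_force: 20.0
```

Request:
{"method": "jog_arm", "body": {
  "motion": [
    [0, -0.0152, -0.0006, 0, 0, 0, -1],
    [0, -0.0152, 0.0009, 0, 0, 0, -1],
    [0, -0.015, 0.0024, 0, 0, 0, -1],
    [0, -0.0147, 0.0039, 0, 0, 0, -1],
    [0, 0, 0, 0, 0, 0, -1]
  ]
}}

```text
time_s: 37.75
ee_pos: [0.5492, 0.1956, 0.2502]
eef_rot: [-3.141, -0.001, 1.54]
force: [-5.6, 1.7, 4.7]
grip_width: 0.0105
grip_force: 20.0
```

```bash
python3 - <<'E'
from h import *
go(.5498,.196,.2506,1.54)
E
```

```text
shift [ 0.0005  0.0006 -0.0004] turn [-0.    -0.001  0.   ] q6 0.31 F [-5.6  1.7  4.7] w 0.0105 t 37.75 at [0.5492 0.1956 0.2502] [-3.141e+00 -1.000e-03  1.540e+00]
```

Request:
{"method": "jog_arm", "body": {
  "motion": [
    [0, -0.0143, 0.0053, 0, 0, 0, -1],
    [0, -0.0137, 0.0067, 0, 0, 0, -1],
    [0, -0.0129, 0.0081, 0, 0, 0, -1],
    [0, -0.0121, 0.0093, 0, 0, 0, -1],
    [0, 0, 0, 0, 0, 0, -1]
  ]
}}

```text
time_s: 38.25
ee_pos: [0.4963, 0.1972, 0.2196]
eef_rot: [-3.14, -0.0, 1.54]
force: [-4.1, 2.6, -1.8]
grip_width: 0.0101
grip_force: 20.0
```

Request:
{"method": "jog_arm", "body": {
  "motion": [
    [0, -0.0111, 0.0105, 0, 0, 0, -1],
    [0, -0.01, 0.0115, 0, 0, 0, -1],
    [0, -0.0088, 0.0125, 0, 0, 0, -1],
    [0, 0, 0, 0, 0, 0, -1]
  ]
}}

```text
time_s: 38.65
ee_pos: [0.4668, 0.1981, 0.1846]
eef_rot: [-3.14, -0.0, 1.54]
force: [-0.2, 3.5, -4.4]
grip_width: 0.0109
grip_force: 20.0
```

```bash
python3 - <<'E'
from h import *
go(.4508,.196,.1519,1.54)
E
```

```text
shift [-0.0026 -0.0159  0.0327] turn [-0.002 -0.     0.   ] q6 0.36 F [-0.2  3.5 -4.4] w 0.0109 t 38.65 at [0.4668 0.1981 0.1846] [-3.14 -0.    1.54]
```

Request:
{"method": "jog_arm", "body": {
  "motion": [
    [0, -0.0075, 0.0133, 0, 0, 0, -1],
    [0, -0.0061, 0.014, 0, 0, 0, -1],
    [0, -0.002, 0.006, 0, 0, 0, -1],
    [0, 0, 0.002, 0, 0, 0, -1],
    [0, 0, 0, 0, 0, 0, -1]
  ]
}}

```text
time_s: 39.15
ee_pos: [0.4511, 0.1985, 0.15]
eef_rot: [-3.139, 0.0, 1.54]
force: [-6.5, 4.5, -2.3]
grip_width: 0.0106
grip_force: 20.0
```

```bash
python3 - <<'E'
from h import *
go(.4508,.196,.1519,1.54)
E
```

```text
shift [-0.0025 -0.0002 -0.0019] turn [-0.003  0.    -0.   ] q6 0.37 F [-6.5  4.5 -2.3] w 0.0106 t 39.15 at [0.4511 0.1985 0.15  ] [-3.139  0.     1.54 ]
```

Request:
{"method": "jog_arm", "body": {
  "motion": [
    [0, 0, 0.002, 0, 0, 0, -1],
    [0, 0, 0.001, 0, 0, 0, -1],
    [0, 0, 0, 0, 0, 0, -1]
  ]
}}

```text
time_s: 39.45
ee_pos: [0.451, 0.1986, 0.1489]
eef_rot: [-3.139, -0.0, 1.54]
force: [-18.9, 2.2, 20.7]
grip_width: 0.0102
grip_force: 20.0
```

Request:
{"method": "jog_arm", "body": {
  "motion": [
    [0, 0, 0.002, 0, 0, 0, -1],
    [0, 0, 0, 0, 0, 0, -1],
    [0, 0, 0, 0, 0, 0, -1]
  ]
}}

```text
time_s: 39.75
ee_pos: [0.451, 0.1986, 0.1469]
eef_rot: [-3.139, -0.0, 1.54]
force: [-18.2, 1.4, 20.9]
grip_width: 0.0102
grip_force: 20.0
```

Request:
{"method": "jog_arm", "body": {
  "motion": [
    [0, 0, -0.002, 0, 0, 0, -1],
    [0, 0, 0, 0, 0, 0, -0.2],
    [0, 0, 0, 0, 0, 0, -0.2],
    [0, 0, 0, 0, 0, 0, -0.2],
    [0, 0, -0.02, 0, 0, 0, -0.2]
  ]
}}

```text
time_s: 40.25
ee_pos: [0.4508, 0.1977, 0.1656]
eef_rot: [-3.138, 0.002, 1.54]
force: [0.4, 0.8, 0.7]
grip_width: 0.0367
grip_force: 0.0
```

Request:
{"method": "jog_arm", "body": {
  "motion": [
    [0, 0, -0.04, 0, 0, 0, -0.2],
    [0, 0, -0.05, 0, 0, 0, -0.2],
    [0, 0, -0.05, 0, 0, 0, -0.2],
    [-0.05, 0, 0, 0, 0, 0, -0.2],
    [-0.05, 0, 0, 0, 0, 0, -0.2]
  ]
}}

```text
time_s: 40.75
ee_pos: [0.4485, 0.0975, 0.3085]
eef_rot: [3.139, -0.0, 1.542]
force: [1.5, -0.7, -0.5]
grip_width: 0.0376
grip_force: 0.0
```

Request:
{"method": "jog_arm", "body": {
  "motion": [
    [-0.045, 0, 0, 0, 0, 0, -0.2],
    [-0.045, 0, 0, 0, 0, 0, -0.2],
    [-0.045, 0, 0, 0, 0, 0, -0.2],
    [0, 0, 0, 0, 0, 0, -0.2],
    [0, 0, 0, 0, 0, 0, -0.2]
  ]
}}

```text
time_s: 41.25
ee_pos: [0.4442, -0.0375, 0.3074]
eef_rot: [3.142, 0.0, 1.537]
force: [0.8, 0.4, 0.0]
grip_width: 0.0379
grip_force: 0.0
```

```bash
python3 - <<'E'
from h import *
go(.45,0,.3,1.54)
for n,sl in(("side",np.s_[130:250,180:350]),("top",np.s_[290:315,150:280])):
    a=cv2.imread(f"pics/{n}0.png");b=snap(n,n+"_end.png")[:,:,::-1]
    ga,gb=[cv2.cvtColor(np.ascontiguousarray(i[sl]),cv2.COLOR_BGR2GRAY) for i in(a,b)]
    for g in(ga,gb):
        s=np.argwhere(g[:,:]<60) if n=="top" else np.argwhere(g[20:70,62:82]<60);print(n,len(s),s.mean(0).round(2))
    print("diff",np.abs(ga.astype(int)-gb).mean().round(2))
b=cv2.imread("pics/side_end.png")[:,:,::-1].copy()
for x,y,q in((.433,-.2347,0),(.531,-.1683,0),(.515,-.2508,1)): fit("side",b,x,y,q,.010)
E
```

```text
shift [0.0377 0.0045 0.0074] turn [ 0.     0.    -0.003] q6 -0.13 F [0.8 0.4 0. ] w 0.0379 t 41.25 at [ 0.4442 -0.0375  0.3074] [3.142 0.    1.537]
side 140 [24.54 10.88]
side 29 [40.83  9.55]
diff 5.5
top 266 [12.7  61.26]
top 263 [12.55 61.6 ]
diff 3.0
side c [ 0.4314 -0.2302] n 45 rms 0.0004
side c [ 0.5317 -0.1637] n 45 rms 0.0005
side c [ 0.5166 -0.246 ] n 45 rms 0.0003
```

```bash
python3 -c "
from station import ctrl
print(ctrl.hand_in())"
```

```text
the job is handed in; nothing more can be done
None
```

I turned the timer to its zero stop, opened the lid to its stop, seated all three cups (two small, one large) rim-down in matching rack pockets, shut the lid and handed the job in; the hand-in returned no verdict, and the lid being shut rests on my 20 N press and the top view.

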